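# Make up two milling arbors

## Task

Make up the two cutter arbors for the next milling jobs. On the tall arbor put, from the bottom up, the long collar, then the coarse-toothed cutter, then the hexagon nut; on the short arbor put the short collar and then the thin saw on top of it. Every piece sits down flat on what is below it, with the hubs of cutter and saw pointing up as they lie now; do not knock over the oil bottle.

Things in the scene. Friction and masses are not known exactly. Their poses are not given: they have to be found in the camera images.
- arbor_tall: Tall arbor, fixed to the bench: dark round base, 80 mm diameter and 14 mm high, with a bright upright post 18 mm in diameter that rises 68 mm above the base (top 82 mm above the bench); the last 6 mm taper to 8 mm diameter. Origin: centre of the base's underside, on the bench; z up along the post.
- arbor_short: Short arbor, fixed to the bench: the same base (80 mm diameter, 14 mm high) and post (18 mm diameter), but the post rises only 32 mm above the base (top 46 mm above the bench); the last 6 mm taper to 8 mm diameter. Origin: centre of the base's underside, on the bench; z up along the post.
- collar_long: Long collar: plain bright steel tube standing on end, 40 mm outside diameter, 32 mm high, bore 24 mm right through, about 0.2 kg. Origin: centre of its underside, z up along the bore.
- collar_short: Short collar: plain bright steel tube standing on end, 40 mm outside diameter, 16 mm high, bore 24 mm right through, about 0.1 kg. Origin: centre of its underside, z up along the bore.
- cutter: Coarse-toothed cutter: thick dark disc, 10 mm thick, about 71 mm across its 12 big teeth, with a bright round hub 36 mm in diameter on top of it, hub top 24 mm above the underside; bore 24 mm right through, about 0.24 kg. Grip it by the hub. It lies hub up. Origin: centre of its underside, z up along the bore.
- saw: Thin saw: bright thin disc, 4 mm thick, about 78 mm across its 40 fine teeth, with a dark round hub 36 mm in diameter on top of it, hub top 20 mm above the underside; bore 24 mm right through, about 0.14 kg. Grip it by the hub. It lies hub up. Origin: centre of its underside, z up along the bore.
- nut: Hexagon nut: dark steel, 36 mm across flats (42 mm across corners), 18 mm high, plain unthreaded bore 24 mm across right through (it just slips on), about 0.08 kg. Origin: centre of its underside, z up along the bore. Two of its flats face along its own +x and -x axis, the others at every 60 degrees.
- oil_bottle: White oil bottle with a red cap, 44 mm in diameter, 120 mm tall, standing loose near the far side of the bench; leave it standing. Origin: centre of its underside.

How it is judged:
By the outcome, as a careful person would: the job done as asked, in the order asked, and still so for the second after the job is handed in, with the robot touching nothing.
It also fails if it takes over 125 s, if anything falls off the work surface, if the arm or the gripper's body presses on something with over 40 N, if the wrist force passes 120 N, or if a joint passes its speed limit or range.

## Robot

A 7-joint arm with a two-finger parallel gripper is mounted at the origin on the work surface. World frame = base frame: x ahead of the robot, y to its left, z up, the work surface at z = 0. Lengths are in m, angles in rad, forces in N, time in s.
With the tool pointing down it reaches from about 0.425 to 0.925 m from the base axis. Payload 6.8 kg.
Tool frame: the origin (TCP) lies at the very end of the fingers, on their centre line; the grasp point (between the pads) lies 19 mm behind it; z points along the fingers, y is the line along which they close (so a half turn about z gives the same grasp; the last joint's range is limited). The gripper opens to 85 mm and grips with 20 to 120 N. Pads are 22 mm wide; open, the fingers measure 114 mm over their backs; the gripper's body (76 mm by 85 mm) begins 54 mm behind the grasp point. The pads swing forward as they close: fully open they stand 13 mm farther back than shut.
Start: joints at [-1.286, 0.477, 0.022, 1.555, -0.011, 1.109, -0.083], TCP at [0.258, 0.624, 0.231] pointing down, gripper open.
Joint ranges: [-2.96, 2.96], [-0.34, 2.1], [-1.41, 1.46], [0.24, 2.44], [-1.37, 4.51], [0.17, 1.92], [-2.96, 2.96]. Speed limits (rad/s): [2.39, 2.39, 3.14, 3.14, 3.14, 3.14, 3.14].

## Interface

Orientations are given as a rotation vector (axis times angle).
In Python, from bench import get_obs, grab_frame, hand_in gives the robot as it stands.
- The arm moves only by the tool drive_tool, never from a script. Its argument "rows" is a list of rows, each an object with "offset": the shift along the tool's x, y, z as a fraction of full scale, a list of three; "rotation": the turn, a rotation vector about the tool's x, y, z as a fraction of full scale, a list of three; "claw": the opening, from 0 (shut) to 1 (fully open). In form: [{"offset": [tx, ty, tz], "rotation": [wx, wy, wz], "claw": claw}, ...]. A call has 1 to 20 rows; each row is the pose to reach, as a shift and turn from the pose commanded when the call began, along the tool's axes at that moment; what a row does not reach only later rows make up. Full scale, the value 1, is 0.15 m for a shift and 2 rad for a turn. A row lasts 1/12 s, in which the tool goes at most 41.7 mm and 7.16 degrees, less where a joint would pass 70% of its speed; a pose out of reach is approached as far as the arm can. A call with a number of a shift or a turn outside -1 to 1 is refused whole. A call with a gripper value outside its range is refused whole. The fingers move at their own pace and stop on an object; "force" is the grip in N (left out, the last holds). Time passes only in rows, so rows that repeat a pose let the fingers close. It gives the time, the measured TCP pose, the force, the opening and the grip force at its end, in the units of the state.
- get_obs(): the state, without advancing time (a new reading comes with each control period).
- grab_frame(name): name is "scene" or "side" or "wrist"; returns a dict with "frame" (400x640x3 uint8, red, green, blue), "z_map" (400x640 float32, m along the optical axis (not along the pixel's ray), 0 where there is no reading), "vfov" (degrees; the focal length in pixels is half the picture's height over the tangent of half this angle, whatever the lens; pixels are square), "cx", "cy" (the principal point, pixels), "R" (3x3) and "t" (3): a world point X has camera coordinates R X + t. Camera axes: x right, y down, z forward; pixel columns grow to the right and rows downward; lengths in m; the calibration is good to about 2 mm. A picture is of the moment at which its call begins.
- hand_in(): hands the job in; it is judged then, once.
The state is a dict: "clock": time; "joints": joint angles; "qvel": joint speeds; "tau": joint torques, N m; "tcp_pos": TCP position; "orientation": TCP orientation; "contact_force": force on the tool from outside, world axes, zero at the start; "moment": the same for the moment, N m; "grip_width": finger opening in m; "gripper_force": force on a finger pad.
Only numpy, scipy, OpenCV 4.12 (cv2) and the standard library are available. Lean on these libraries where they do the work, as an engineer would, in place of code of your own. Each camera call takes 0.05 s, during which the arm holds its last target. There are 200 camera calls.

## Working session

There is one attempt and no reset: what is moved stays moved. The work goes in short steps, Python scripts to look and compute and a tool call to move; the robot and the scene stay as the last step left them, time stands still between calls to the robot, and variables do not carry over. Pictures are saved under pics/ and viewed, at most 14 in all, crops included, and the job is handed in when it is done.

Besides the shell and the picture viewer there is one more tool, called as name(argument=value, ...), one argument or row to a line, values as JSON. drive_tool: Moves the arm, as the interface text tells. Its arguments: {"type":"object","properties":{"rows":{"type":"array","items":{"type":"object","properties":{"offset":{"type":"array","items":{"type":"number"}},"rotation":{"type":"array","items":{"type":"number"}},"claw":{"type":"number"}}}},"force":{"type":"number"}},"required":["rows"]}

```bash
mkdir -p pics; ls
cat > h.py <<'E'
import numpy as np, cv2
from bench import get_obs, grab_frame, hand_in
def save(f,n): cv2.imwrite(f'pics/{n}.png', cv2.cvtColor(f['frame'],cv2.COLOR_RGB2BGR))
def K(f):
    F=200/np.tan(np.radians(f['vfov'])/2); return F,f['cx'],f['cy']
def ray(f,u,v):
    F,cx,cy=K(f); R=np.array(f['R']);t=np.array(f['t'])
    return -R.T@t, R.T@np.array([(u-cx)/F,(v-cy)/F,1])
def onz(f,u,v,z):
    c,d=ray(f,u,v); return c+d*(z-c[2])/d[2]
def pts(f):
    F,cx,cy=K(f); v,u=np.mgrid[0:400,0:640]; Z=f['z_map']
    P=np.stack([(u-cx)/F*Z,(v-cy)/F*Z,Z],-1)
    W=(P-np.array(f['t']))@np.array(f['R']); W[Z==0]=np.nan; return W
E
python3 - <<'E'
from h import *
import pickle
o=get_obs(); print(o['clock'],o['tcp_pos'],o['orientation'],o['grip_width'])
for n in('scene','side','wrist'):
    f=grab_frame(n); save(f,n+'0'); pickle.dump(f,open(n+'.pkl','wb')); print(n,f['vfov'],f['cx'],f['cy'],-np.array(f['R']).T@f['t'], (f['z_map']>0).mean())
E
```

```text
pics
0.0 [0.25815897 0.62307359 0.23033049] [-6.12974311e-01 -3.08097165e+00  2.78128367e-03] 0.08512850638630395
scene 42.29526985530464 325.66002178127917 203.74713788619448 [1.18447784 0.83490922 0.68626149] 0.98653125
side 46.91872483959206 318.73688919021345 202.5800757930262 [0.21657525 0.53726857 0.60089535] 0.9959296875
wrist 68.33850357893132 317.7489360888855 203.1617978349989 [0.18109419 0.65594053 0.37214243] 0.99594140625
```

View pics/scene0.png

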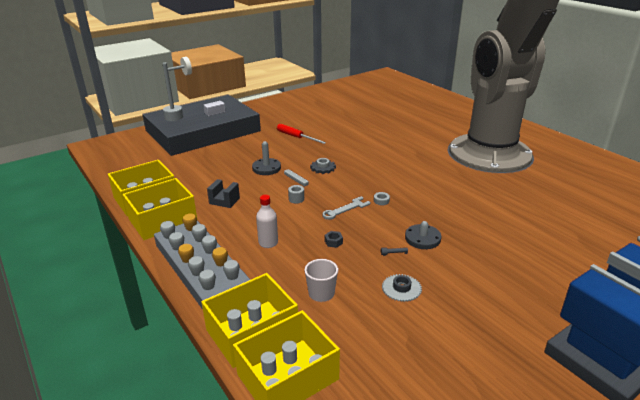

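View pics/side0.png

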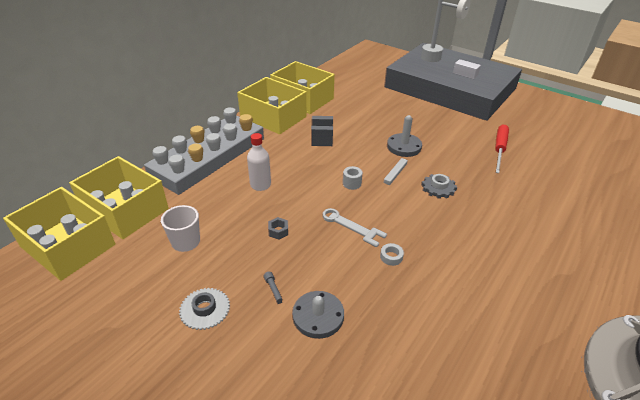

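View pics/wrist0.png

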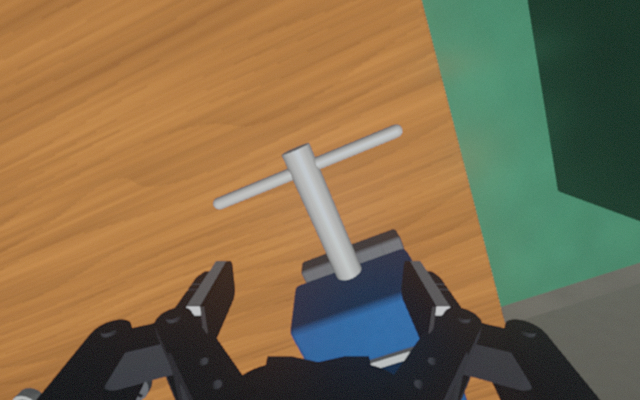

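The scene view and the side view both show all parts. Side-view pixels are: tall arbor (407,135), short arbor (318,308), long collar (352,176), short collar (391,253), cutter (439,185), saw (204,306), nut (278,228) and bottle (259,165). The wrist camera sees only the vise at the bench edge.

```bash
cat > m.py <<'E'
from h import *
import pickle
S=pickle.load(open('side.pkl','rb'));C=pickle.load(open('scene.pkl','rb'))
px=dict(arbor_tall=((404,145),(266,166)),arbor_short=((318,318),(423,237)),collar_long=((352,178),(296,194)),collar_short=((391,254),(382,198)),cutter=((439,186),(323,166)),saw=((204,308),(402,288)),nut=((278,229),(334,240)),bottle=((259,165),(267,225)))
WS,WC=pts(S),pts(C)
for W,n in((WS,'S'),(WC,'C')):
    print(n,'table z',np.nanmedian(W[200:330,150:450,2]))
for n,(a,b) in px.items():
    g=onz(S,*a,0.01)[:2]; g2=onz(C,*b,.01)[:2]; print(n,'rays',g.round(3),g2.round(3))
    for W,nm in((WS,'S'),(WC,'C')):
        m=(np.hypot(W[...,0]-g[0],W[...,1]-g[1])<.06)&(W[...,2]>.004)
        P=W[m]; 
        if len(P)<10: print('none');continue
        zt=np.percentile(P[:,2],97)
        T=P[P[:,2]>zt-.004][:,:2].astype(np.float32)
        c,r=cv2.minEnclosingCircle(T); ca,ra=cv2.minEnclosingCircle(P[:,:2].astype(np.float32))
        print('  ',nm,len(P),'ztop',zt.round(4),'top c',np.round(c,4),'r',round(r,4),'all c',np.round(ca,4),round(ra,4))
E
python3 m.py
```

```text
S table z 0.0006229821327511692
C table z 0.001670564141099466
arbor_tall rays [ 0.579 -0.293] [ 0.585 -0.296]
   S 788 ztop 0.0765 top c [ 0.582 -0.296] r 0.0087 all c [ 0.579  -0.2865] 0.0543
   C 505 ztop 0.0777 top c [ 0.5835 -0.2967] r 0.0087 all c [ 0.5751 -0.2888] 0.0545
arbor_short rays [0.458 0.202] [0.469 0.2  ]
   S 1941 ztop 0.0426 top c [0.4641 0.1951] r 0.0093 all c [0.464  0.1956] 0.0407
   C 728 ztop 0.0431 top c [0.4676 0.1948] r 0.008 all c [0.4561 0.2038] 0.0538
collar_long rays [ 0.607 -0.118] [ 0.599 -0.121]
   S 374 ztop 0.0334 top c [ 0.6027 -0.1115] r 0.0213 all c [ 0.6039 -0.1106] 0.0215
   C 252 ztop 0.0343 top c [ 0.6047 -0.1125] r 0.0211 all c [ 0.5953 -0.1095] 0.0478
collar_short rays [0.435 0.021] [0.435 0.021]
   S 488 ztop 0.0176 top c [0.4358 0.02  ] r 0.0208 all c [0.4541 0.0124] 0.0407
   C 226 ztop 0.0188 top c [0.438  0.0192] r 0.0217 all c [0.4381 0.0209] 0.0579
cutter rays [ 0.45  -0.203] [ 0.457 -0.204]
   S 594 ztop 0.0247 top c [ 0.4523 -0.209 ] r 0.0186 all c [ 0.4525 -0.2092] 0.0367
   C 296 ztop 0.0256 top c [ 0.4553 -0.2091] r 0.0182 all c [ 0.4451 -0.2126] 0.0554
saw rays [0.61  0.293] [0.622 0.298]
   S 1137 ztop 0.0211 top c [0.6141 0.2892] r 0.0184 all c [0.6051 0.2985] 0.0515
   C 620 ztop 0.0215 top c [0.6162 0.2894] r 0.0189 all c [0.6183 0.2878] 0.0414
nut rays [0.632 0.091] [0.637 0.093]
   S 316 ztop 0.0199 top c [0.6342 0.0885] r 0.0205 all c [0.6495 0.0947] 0.0366
   C 225 ztop 0.0207 top c [0.635  0.0892] r 0.0202 all c [0.6519 0.0926] 0.0372
bottle rays [ 0.792 -0.035] [ 0.727 -0.044]
   S 71 ztop 0.1216 top c [0.754  0.0044] r 0.0105 all c [0.7536 0.0048] 0.022
   C 385 ztop 0.1212 top c [0.7544 0.005 ] r 0.0111 all c [ 0.7834 -0.0318] 0.0539
```

```bash
cat > plan.py <<'E'
from h import *
from scipy.spatial.transform import Rotation as Ro
import sys
def plan(x,y,z,phi_deg,o=None):
    """tool-frame offset/rotation fractions for TCP (x,y,z), fingers' closing line at phi (mod 180), pointing down"""
    o=o or get_obs(); R0=Ro.from_rotvec(o['orientation'])
    best=None
    for p in (phi_deg,phi_deg+180):
        a=np.radians(p); ey=np.array([np.cos(a),np.sin(a),0]); ez=np.array([0,0,-1.]); ex=np.cross(ey,ez)
        rv=(R0.inv()*Ro.from_matrix(np.stack([ex,ey,ez],1))).as_rotvec()
        if best is None or np.linalg.norm(rv)<np.linalg.norm(best): best=rv
    y0=R0.as_matrix()[:,1]
    off=R0.inv().apply(np.array([x,y,z])-o['tcp_pos'])
    print('t',round(o['clock'],2),'tcp',o['tcp_pos'].round(4),'phi',np.degrees(np.arctan2(y0[1],y0[0])).round(1),'F',np.round(o['contact_force'],1),'w',round(o['grip_width'],4))
    print(' off',(off/.15).round(4),'rot',(best/2).round(4))
if __name__=='__main__':
    a=list(map(float,sys.argv[1:]))
    for i in range(0,len(a),4): plan(*a[i:i+4])
E
python3 - <<'E'
from h import *
import pickle
S=pts(pickle.load(open('side.pkl','rb')));C=pts(pickle.load(open('scene.pkl','rb')))
P=np.concatenate([S.reshape(-1,3),C.reshape(-1,3)-[.0015,0,.001]])
P=P[np.isfinite(P).all(1)]
for n,c,r0 in(('coll_s',(.437,.0197),.026),('coll_l',(.6035,-.112),.026),('cutter',(.4538,-.209),.042),('saw',(.615,.2893),.045),('nut',(.6345,.0888),.026),('tall',(.5825,-.2963),.046),('short',(.4655,.195),.046)):
    d=P[:,:2]-c; r=np.hypot(*d.T); m=(r>r0)&(r<.08)&(P[:,2]>.005)
    a=np.degrees(np.arctan2(d[m,1],d[m,0]))//15*15
    print(n,[(int(k),round(r[m][a==k].min()*1e3),round(P[m][a==k,2].max()*1e3)) for k in np.unique(a) if (a==k).sum()>3])
E
python3 plan.py .437 .0197 .1 60 .437 .0197 .1 0 .437 .0197 .1 90
```

```text
coll_s [(-60, 44, 9), (-45, 46, 11), (-30, 32, 10), (-15, 30, 11)]
coll_l [(-150, 65, 14), (-135, 74, 14)]
cutter []
saw []
nut []
tall [(105, 58, 14), (120, 61, 13)]
short [(0, 60, 15), (15, 63, 14)]
t 0.15 tcp [0.2582 0.6232 0.2306] phi 67.5 F [ 1.  -0.5 -0.2] w 0.0856
 off [-2.6411 -3.2594  0.8751] rot [-0.0007  0.0001  0.0654]
t 0.15 tcp [0.2582 0.6232 0.2306] phi 67.5 F [ 1.  -0.5 -0.2] w 0.0856
 off [-2.6411 -3.2594  0.8751] rot [-6.00e-04  4.00e-04  5.89e-01]
t 0.15 tcp [0.2582 0.6232 0.2306] phi 67.5 F [ 1.  -0.5 -0.2] w 0.0856
 off [-2.6411 -3.2594  0.8751] rot [-7.000e-04 -1.000e-04 -1.964e-01]
```

drive_tool(
  rows=[
    {"offset": [-0.8, -1, 0], "rotation": [0, 0, 0], "claw": 0.75},
    {"offset": [-0.8, -1, 0], "rotation": [0, 0, 0], "claw": 0.75},
    {"offset": [-0.8, -1, 0], "rotation": [0, 0, 0], "claw": 0.75},
    {"offset": [-0.8, -1, 0], "rotation": [0, 0, 0], "claw": 0.75},
    {"offset": [-0.8, -1, 0], "rotation": [0, 0, 0], "claw": 0.75},
  ],
  force=50,
)

```text
clock: 0.57
tcp_pos: [0.3133, 0.4343, 0.2309]
orientation: [0.618, 3.08, -0.004]
contact_force: [1.1, 0.9, 1.4]
grip_width: 0.0638
gripper_force: 0.0
```

drive_tool(
  rows=[
    {"offset": [-0.8, -1, 0], "rotation": [0, 0, 0], "claw": 0.75},
    {"offset": [-0.8, -1, 0], "rotation": [0, 0, 0], "claw": 0.75},
    {"offset": [-0.8, -1, 0], "rotation": [0, 0, 0], "claw": 0.75},
    {"offset": [-0.8, -1, 0], "rotation": [0, 0, 0], "claw": 0.75},
    {"offset": [-0.8, -1, 0], "rotation": [0, 0, 0], "claw": 0.75},
  ],
)

```text
clock: 0.98
tcp_pos: [0.3658, 0.25, 0.2311]
orientation: [-0.619, -3.08, 0.002]
contact_force: [0.3, -0.5, -0.2]
grip_width: 0.0638
gripper_force: 0.0
```

drive_tool(
  rows=[
    {"offset": [-0.7, -1, 0], "rotation": [0, 0, 0], "claw": 0.75},
    {"offset": [-0.7, -1, 0], "rotation": [0, 0, 0], "claw": 0.75},
    {"offset": [-0.7, -1, 0], "rotation": [0, 0, 0], "claw": 0.75},
    {"offset": [-0.7, -1, 0], "rotation": [0, 0, 0], "claw": 0.75},
    {"offset": [-0.7, -1, 0], "rotation": [0, 0, 0], "claw": 0.75},
    {"offset": [-0.7, -1, 0], "rotation": [0, 0, 0], "claw": 0.75},
  ],
)

```text
clock: 1.48
tcp_pos: [0.4052, 0.0715, 0.2313]
orientation: [0.624, 3.079, -0.001]
contact_force: [-0.7, -0.1, -0.6]
grip_width: 0.064
gripper_force: 0.0
```

Run:
```python
from plan import *
import pickle
plan(.437,.0197,.1,67.5)
f=grab_frame('wrist'); save(f,'w1'); pickle.dump(f,open('w1.pkl','wb'))
W=pts(f); print('table',np.nanmedian(W[...,2]))
for g in((.437,.0197),(.4655,.195)):
    m=(np.hypot(W[...,0]-g[0],W[...,1]-g[1])<.03)&(W[...,2]>.009); P=W[m]; print(len(P))
    if len(P)>20:
        zt=np.percentile(P[:,2],95);T=P[P[:,2]>zt-.003][:,:2].astype(np.float32); print(zt,cv2.minEnclosingCircle(T))
```

```text
t 1.48 tcp [0.4052 0.0715 0.2313] phi 67.1 F [-0.7 -0.1 -0.6] w 0.064
 off [-0.3297 -0.2348  0.8758] rot [-0.0002  0.0001 -0.0038]
table -0.00040868643091228633
488
0.016300954443848832 ((0.4337787330150604, 0.018580088391900063), 0.020004279911518097)
1742
0.04250504892236332 ((0.4630966782569885, 0.19444482028484344), 0.008974453434348106)
```

View pics/w1.png

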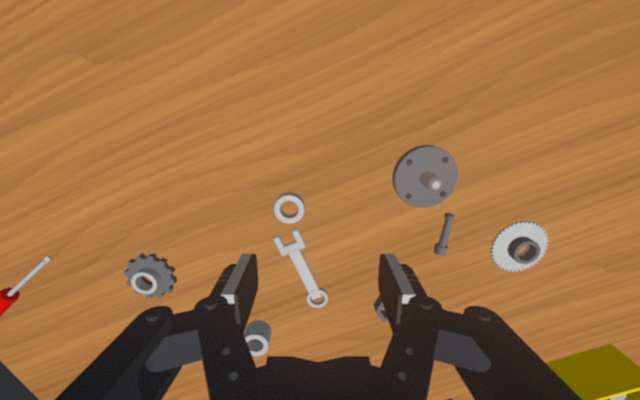

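drive_tool(
  rows=[
    {"offset": [-0.32, -0.24, 0.3], "rotation": [0, 0, 0], "claw": 0.7},
    {"offset": [-0.32, -0.24, 0.6], "rotation": [0, 0, 0], "claw": 0.7},
    {"offset": [-0.32, -0.24, 0.9], "rotation": [0, 0, 0], "claw": 0.7},
    {"offset": [-0.32, -0.24, 1], "rotation": [0, 0, 0], "claw": 0.7},
    {"offset": [-0.32, -0.24, 1], "rotation": [0, 0, 0], "claw": 0.7},
    {"offset": [-0.32, -0.24, 1], "rotation": [0, 0, 0], "claw": 0.7},
  ],
)

```text
clock: 2.03
tcp_pos: [0.4333, 0.0248, 0.0796]
orientation: [-0.61, -3.076, 0.005]
contact_force: [-0.2, -0.5, 0.4]
grip_width: 0.0598
gripper_force: 0.0
```

```bash
python3 plan.py .436 .0195 .004 67.1
```

```text
t 2.03 tcp [0.4333 0.0248 0.0796] phi 67.6 F [-0.2 -0.5  0.4] w 0.0598
 off [-0.0325 -0.0238  0.5037] rot [-0.002  -0.0026  0.0039]
```

drive_tool(
  rows=[
    {"offset": [-0.03, -0.02, 0.2], "rotation": [0, 0, 0], "claw": 0.7},
    {"offset": [-0.03, -0.02, 0.35], "rotation": [0, 0, 0], "claw": 0.7},
    {"offset": [-0.03, -0.02, 0.35], "rotation": [0, 0, 0], "claw": 0.7},
    {"offset": [-0.03, -0.02, 0.35], "rotation": [0, 0, 0], "claw": 0.7},
  ],
)

```text
clock: 2.37
tcp_pos: [0.4392, 0.0209, 0.0305]
orientation: [0.611, 3.081, 0.002]
contact_force: [0.6, 0.3, 0.6]
grip_width: 0.0596
gripper_force: 0.0
```

```bash
python3 plan.py .436 .0195 .004 67.1; python3 -c "
from h import *
print(get_obs()['joints'].round(3))"
```

```text
t 2.37 tcp [0.4392 0.0209 0.0305] phi 67.6 F [0.6 0.3 0.6] w 0.0596
 off [ 0.0163 -0.0169  0.1768] rot [0.0008 0.0002 0.0039]
[-0.438  0.444  0.299  2.269 -0.29   0.462  1.274]
```

drive_tool(
  rows=[
    {"offset": [0.016, -0.015, 0.1], "rotation": [0, 0, 0], "claw": 0.7},
    {"offset": [0.016, -0.015, 0.175], "rotation": [0, 0, 0], "claw": 0.7},
    {"offset": [0.016, -0.015, 0.175], "rotation": [0, 0, 0], "claw": 0.7},
    {"offset": [0.016, -0.015, 0.175], "rotation": [0, 0, 0], "claw": 0.7},
  ],
)

```text
clock: 2.7
tcp_pos: [0.4366, 0.0193, 0.0045]
orientation: [0.612, 3.079, 0.003]
contact_force: [0.4, 0.2, 0.7]
grip_width: 0.0599
gripper_force: 0.0
```

Run:
```python
from plan import *
plan(.436,.0195,.004,67.1)
f=grab_frame('wrist'); save(f,'w2')
W=pts(f); print('table',np.nanmedian(W[:150,...,2]))
g=(.436,.0195);m=(np.hypot(W[...,0]-g[0],W[...,1]-g[1])<.03)&(W[...,2]>.009)&(W[...,2]<.022); P=W[m]
zt=np.percentile(P[:,2],95);T=P[P[:,2]>zt-.003][:,:2].astype(np.float32); print(zt,cv2.minEnclosingCircle(T))
```

```text
t 2.7 tcp [0.4366 0.0193 0.0045] phi 67.5 F [0.4 0.2 0.7] w 0.0599
 off [ 0.004  -0.0005  0.0032] rot [0.001  0.0009 0.0037]
table -0.0008175636651536176
0.016075334413045685 ((0.43244796991348267, 0.014323705807328224), 0.024421365931630135)
```

View pics/w2.png

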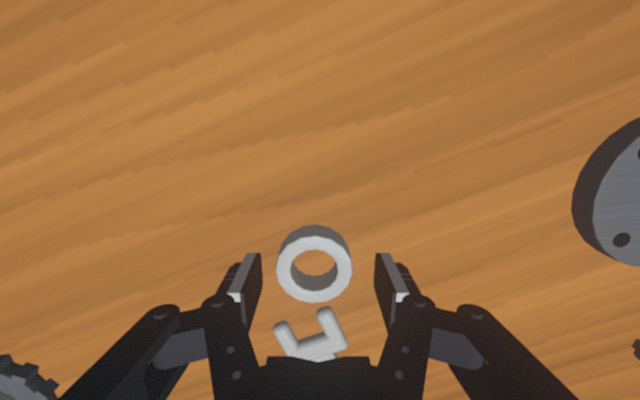

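The collar (314,270) sits centred between the pads, so I'll close, lift and carry it.

drive_tool(
  rows=[
    {"offset": [0, 0, 0], "rotation": [0, 0, 0], "claw": 0},
    {"offset": [0, 0, 0], "rotation": [0, 0, 0], "claw": 0},
    {"offset": [0, 0, 0], "rotation": [0, 0, 0], "claw": 0},
    {"offset": [0, 0, 0], "rotation": [0, 0, 0], "claw": 0},
    {"offset": [0, 0, 0], "rotation": [0, 0, 0], "claw": 0},
    {"offset": [0, 0, 0], "rotation": [0, 0, 0], "claw": 0},
    {"offset": [0, 0, -0.15], "rotation": [0, 0, 0], "claw": 0},
    {"offset": [0, 0, -0.35], "rotation": [0, 0, 0], "claw": 0},
    {"offset": [0, 0, -0.6], "rotation": [0, 0, 0], "claw": 0},
    {"offset": [0, 0, -0.6], "rotation": [0, 0, 0], "claw": 0},
    {"offset": [0, 0, -0.6], "rotation": [0, 0, 0], "claw": 0},
    {"offset": [0, 0, -0.6], "rotation": [0, 0, 0], "claw": 0},
  ],
)

```text
clock: 3.75
tcp_pos: [0.4351, 0.0188, 0.0927]
orientation: [0.612, 3.081, 0.001]
contact_force: [-0.3, 0.6, -1.5]
grip_width: 0.0374
gripper_force: 51.5
```

Run:
```python
from plan import *
plan(.4649,.1948,.07,67.5)
f=grab_frame('wrist'); save(f,'w3')
W=pts(f); o=get_obs()
p=o['tcp_pos'];m=(np.hypot(W[...,0]-p[0],W[...,1]-p[1])<.017)&(W[...,2]<p[2]+.03)&(W[...,2]>p[2]-.02)
P=W[m]; zt=np.percentile(P[:,2],90); print(len(P),'top rel tcp',zt-p[2],'bottom',zt-.016)
T=P[P[:,2]>zt-.003];print(T.mean(0)-p)
```

```text
t 3.75 tcp [0.4351 0.0188 0.0927] phi 67.5 F [-0.3  0.6 -1.5] w 0.0374
 off [0.2652 1.1598 0.1522] rot [0.0003 0.0001 0.0002]
2157 top rel tcp 0.011949064154730182 bottom 0.08801186044034175
[ 0.00170326 -0.00149637  0.01124302]
```

drive_tool(
  rows=[
    {"offset": [0.065, 0.25, 0], "rotation": [0, 0, 0], "claw": 0},
    {"offset": [0.13, 0.5, 0], "rotation": [0, 0, 0], "claw": 0},
    {"offset": [0.2, 0.75, 0], "rotation": [0, 0, 0], "claw": 0},
    {"offset": [0.265, 1, 0], "rotation": [0, 0, 0], "claw": 0},
    {"offset": [0.265, 1, 0], "rotation": [0, 0, 0], "claw": 0},
    {"offset": [0.265, 1, 0], "rotation": [0, 0, 0], "claw": 0},
  ],
)

```text
clock: 4.3
tcp_pos: [0.4552, 0.1744, 0.0911]
orientation: [-0.605, -3.081, 0.002]
contact_force: [-0.7, -1.2, -0.9]
grip_width: 0.0374
gripper_force: 51.5
```

Run:
```python
from plan import *
plan(.4649,.1948,.065,67.5)
f=grab_frame('wrist'); save(f,'w4')
W=pts(f); 
for g in((.4649,.1948),):
    m=(np.hypot(W[...,0]-g[0],W[...,1]-g[1])<.03)&(W[...,2]>.03)&(W[...,2]<.048); P=W[m]; print(len(P))
    if len(P)>20:
        zt=np.percentile(P[:,2],95);T=P[P[:,2]>zt-.004][:,:2].astype(np.float32); print(zt,cv2.minEnclosingCircle(T))
```

```text
t 4.3 tcp [0.4552 0.1744 0.0911] phi 67.8 F [-0.7 -1.2 -0.9] w 0.0374
 off [-0.0091  0.1505  0.1735] rot [-0.0009 -0.0008  0.0024]
510
0.04565904432961385 ((0.4627768397331238, 0.19502359628677368), 0.007343747653067112)
```

drive_tool(
  rows=[
    {"offset": [-0.007, 0.15, 0], "rotation": [0, 0, 0], "claw": 0},
    {"offset": [-0.007, 0.15, 0.1], "rotation": [0, 0, 0], "claw": 0},
    {"offset": [-0.007, 0.15, 0.17], "rotation": [0, 0, 0], "claw": 0},
    {"offset": [-0.007, 0.15, 0.17], "rotation": [0, 0, 0], "claw": 0},
    {"offset": [-0.007, 0.15, 0.17], "rotation": [0, 0, 0], "claw": 0},
  ],
)

```text
clock: 4.77
tcp_pos: [0.4644, 0.1903, 0.066]
orientation: [-0.616, -3.078, 0.005]
contact_force: [-0.1, -0.3, -1.6]
grip_width: 0.0374
gripper_force: 51.4
```

Run:
```python
from plan import *
plan(.4645,.1949,.0195,67.5)
f=grab_frame('wrist'); save(f,'w5')
```

```text
t 4.77 tcp [0.4644 0.1903 0.066 ] phi 67.4 F [-0.1 -0.3 -1.6] w 0.0374
 off [0.0105 0.0297 0.3099] rot [-0.0017 -0.001  -0.0013]
```

View pics/w5.png

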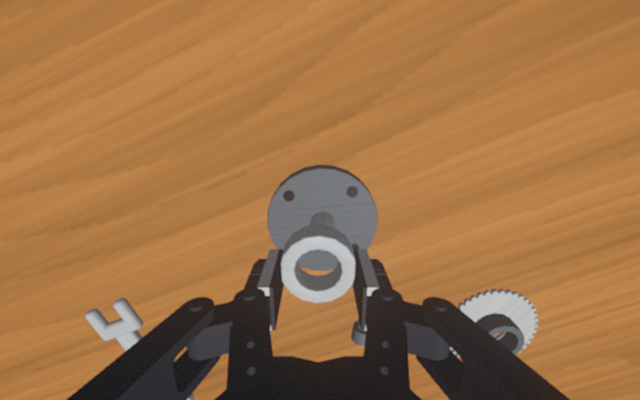

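drive_tool(
  rows=[
    {"offset": [0.008, 0.025, 0], "rotation": [0, 0, 0], "claw": 0},
    {"offset": [0.008, 0.025, 0], "rotation": [0, 0, 0], "claw": 0},
    {"offset": [0.008, 0.025, 0.08], "rotation": [0, 0, 0], "claw": 0},
    {"offset": [0.008, 0.025, 0.12], "rotation": [0, 0, 0], "claw": 0},
    {"offset": [0.008, 0.025, 0.16], "rotation": [0, 0, 0], "claw": 0},
    {"offset": [0.008, 0.025, 0.2], "rotation": [0, 0, 0], "claw": 0},
    {"offset": [0.008, 0.025, 0.2], "rotation": [0, 0, 0], "claw": 0},
    {"offset": [0.008, 0.025, 0.2], "rotation": [0, 0, 0], "claw": 0},
  ],
)

```text
clock: 5.48
tcp_pos: [0.4656, 0.1962, 0.0367]
orientation: [-0.613, -3.08, 0.001]
contact_force: [-0.6, -1.4, -1.8]
grip_width: 0.0372
gripper_force: 51.4
```

```bash
python3 plan.py .4645 .1949 .0195 67.5
```

```text
t 5.48 tcp [0.4656 0.1962 0.0367] phi 67.5 F [-0.6 -1.4 -1.8] w 0.0372
 off [ 0.0032 -0.0106  0.1145] rot [-0.0005 -0.0003 -0.0002]
```

drive_tool(
  rows=[
    {"offset": [0.003, -0.01, 0.05], "rotation": [0, 0, 0], "claw": 0},
    {"offset": [0.003, -0.01, 0.09], "rotation": [0, 0, 0], "claw": 0},
    {"offset": [0.003, -0.01, 0.115], "rotation": [0, 0, 0], "claw": 0},
    {"offset": [0.003, -0.01, 0.115], "rotation": [0, 0, 0], "claw": 0},
    {"offset": [0.003, -0.01, 0.115], "rotation": [0, 0, 0], "claw": 0},
  ],
)

```text
clock: 5.9
tcp_pos: [0.4649, 0.1955, 0.0195]
orientation: [-0.613, -3.081, 0.0]
contact_force: [-0.3, -0.1, -1.4]
grip_width: 0.0375
gripper_force: 51.5
```

drive_tool(
  rows=[
    {"offset": [0, 0, 0.006], "rotation": [0, 0, 0], "claw": 0},
    {"offset": [0, 0, 0.006], "rotation": [0, 0, 0], "claw": 0.3},
    {"offset": [0, 0, 0.006], "rotation": [0, 0, 0], "claw": 0.6},
    {"offset": [0, 0, 0.006], "rotation": [0, 0, 0], "claw": 0.7},
    {"offset": [0, 0, 0.006], "rotation": [0, 0, 0], "claw": 0.7},
    {"offset": [0, 0, -0.2], "rotation": [0, 0, 0], "claw": 0.7},
    {"offset": [0, 0, -0.4], "rotation": [0, 0, 0], "claw": 0.7},
    {"offset": [0, 0, -0.6], "rotation": [0, 0, 0], "claw": 0.7},
    {"offset": [0, 0, -0.6], "rotation": [0, 0, 0], "claw": 0.7},
    {"offset": [0, 0, -0.6], "rotation": [0, 0, 0], "claw": 0.7},
  ],
)

```text
clock: 6.73
tcp_pos: [0.4661, 0.1962, 0.1115]
orientation: [0.612, 3.078, 0.005]
contact_force: [-0.6, -0.1, -0.1]
grip_width: 0.0596
gripper_force: 0.0
```

```bash
cat >> h.py <<'E'
def top(f,g,r,z0,z1,band=.003):
    W=pts(f); m=(np.hypot(W[...,0]-g[0],W[...,1]-g[1])<r)&(W[...,2]>z0)&(W[...,2]<z1); P=W[m]
    if len(P)<20: print('few',len(P)); return
    zt=np.percentile(P[:,2],95);T=P[P[:,2]>zt-band][:,:2].astype(np.float32); c,rr=cv2.minEnclosingCircle(T)
    print(len(P),'ztop',zt.round(4),'c',np.round(c,4),'r',round(rr,4))
E
python3 - <<'E'
from plan import *
plan(.6148,.2893,.09,67.5)
f=grab_frame('wrist'); save(f,'w6')
top(f,(.4645,.195),.03,.02,.034); top(f,(.4645,.195),.03,.034,.05,.004); top(f,(.615,.289),.05,.012,.024)
f=grab_frame('side'); top(f,(.4645,.195),.03,.02,.034); top(f,(.615,.289),.05,.012,.024)
E
```

```text
t 6.73 tcp [0.4661 0.1962 0.1115] phi 67.5 F [-0.6 -0.1 -0.1] w 0.0596
 off [-0.678   0.9522  0.148 ] rot [0.0018 0.0011 0.    ]
1276 ztop 0.0304 c [0.4628 0.197 ] r 0.02
422 ztop 0.0457 c [0.4624 0.1943] r 0.0076
489 ztop 0.0199 c [0.612  0.2891] r 0.0178
406 ztop 0.0319 c [0.4636 0.1978] r 0.0199
306 ztop 0.0217 c [0.6145 0.2897] r 0.0186
```

The short collar is seated, with its top at 30 mm. Next is the saw.

drive_tool(
  rows=[
    {"offset": [-0.17, 0.24, 0], "rotation": [0, 0, 0], "claw": 0.7},
    {"offset": [-0.34, 0.48, 0], "rotation": [0, 0, 0], "claw": 0.7},
    {"offset": [-0.51, 0.72, 0.1], "rotation": [0, 0, 0], "claw": 0.7},
    {"offset": [-0.675, 0.95, 0.2], "rotation": [0, 0, 0], "claw": 0.7},
    {"offset": [-0.675, 0.95, 0.4], "rotation": [0, 0, 0], "claw": 0.7},
    {"offset": [-0.675, 0.95, 0.5], "rotation": [0, 0, 0], "claw": 0.7},
    {"offset": [-0.675, 0.95, 0.5], "rotation": [0, 0, 0], "claw": 0.7},
    {"offset": [-0.675, 0.95, 0.5], "rotation": [0, 0, 0], "claw": 0.7},
  ],
)

```text
clock: 7.5
tcp_pos: [0.611, 0.2866, 0.0327]
orientation: [-0.613, -3.077, 0.006]
contact_force: [0.2, 0.4, 0.2]
grip_width: 0.0594
gripper_force: 0.0
```

Run:
```python
from plan import *
plan(.614,.2893,.008,67.5)
f=grab_frame('wrist'); save(f,'w7'); top(f,(.614,.2893),.025,.012,.024)
```

```text
t 7.5 tcp [0.611  0.2866 0.0327] phi 67.5 F [0.2 0.4 0.2] w 0.0594
 off [-0.0123  0.025   0.1644] rot [-0.0022 -0.0015 -0.0004]
1774 ztop 0.0199 c [0.6132 0.2894] r 0.018
```

drive_tool(
  rows=[
    {"offset": [-0.012, 0.022, 0.08], "rotation": [0, 0, 0], "claw": 0.7},
    {"offset": [-0.012, 0.022, 0.155], "rotation": [0, 0, 0], "claw": 0.7},
    {"offset": [-0.012, 0.022, 0.155], "rotation": [0, 0, 0], "claw": 0.7},
    {"offset": [-0.012, 0.022, 0.155], "rotation": [0, 0, 0], "claw": 0.7},
    {"offset": [-0.012, 0.022, 0.155], "rotation": [0, 0, 0], "claw": 0},
    {"offset": [-0.012, 0.022, 0.155], "rotation": [0, 0, 0], "claw": 0},
    {"offset": [-0.012, 0.022, 0.155], "rotation": [0, 0, 0], "claw": 0},
    {"offset": [-0.012, 0.022, 0.155], "rotation": [0, 0, 0], "claw": 0},
    {"offset": [-0.012, 0.022, 0.155], "rotation": [0, 0, 0], "claw": 0},
    {"offset": [-0.012, 0.022, 0.155], "rotation": [0, 0, 0], "claw": 0},
  ],
)

```text
clock: 8.38
tcp_pos: [0.6163, 0.2905, 0.0126]
orientation: [0.613, 3.081, 0.001]
contact_force: [-1.6, -0.7, 5.8]
grip_width: 0.0331
gripper_force: 49.2
```

drive_tool(
  rows=[
    {"offset": [0, 0, -0.15], "rotation": [0, 0, 0], "claw": 0},
    {"offset": [0, 0, -0.35], "rotation": [0, 0, 0], "claw": 0},
    {"offset": [0, 0, -0.6], "rotation": [0, 0, 0], "claw": 0},
    {"offset": [0, 0, -0.6], "rotation": [0, 0, 0], "claw": 0},
    {"offset": [0, 0, -0.6], "rotation": [0, 0, 0], "claw": 0},
  ],
)

```text
clock: 8.8
tcp_pos: [0.6177, 0.2915, 0.1044]
orientation: [0.612, 3.077, 0.006]
contact_force: [0.4, 0.7, -2.4]
grip_width: 0.0333
gripper_force: 50.0
```

Run:
```python
from plan import *
plan(.4640,.1952,.1,67.5)
f=grab_frame('wrist'); save(f,'w8'); p=get_obs()['tcp_pos'];top(f,p,.03,p[2]-.01,p[2]+.025)
```

```text
t 8.8 tcp [0.6177 0.2915 0.1044] phi 67.5 F [ 0.4  0.7 -2.4] w 0.0333
 off [ 0.7011 -0.9855  0.0227] rot [ 0.0023  0.0016 -0.0001]
7041 ztop 0.1226 c [0.6105 0.2937] r 0.029
```

View pics/w8.png

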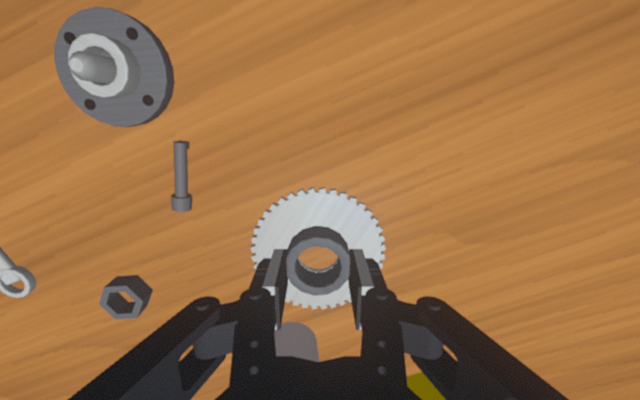

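The picture shows the saw held level, hub at (318,258) and centred. I'll measure it again with a smaller radius to leave out the fingers.

Run:
```python
from plan import *
f=grab_frame('wrist'); p=get_obs()['tcp_pos']; W=pts(f)
print(p.round(4)); top(f,p,.0155,p[2],p[2]+.025)
m=(np.abs(W[...,0]-p[0])<.05)&(np.abs(W[...,1]-p[1])<.05)&(np.abs(W[...,2]-p[2])<.013)
v,u=np.nonzero(m); k=(v<235); P=W[v[k],u[k]]; A=np.c_[P[:,:2]-p[:2],np.ones(len(P))]; print(len(P),np.linalg.lstsq(A,P[:,2]-p[2],rcond=None)[0])
```

```text
[0.6152 0.2906 0.1009]
1321 ztop 0.1096 c [0.6152 0.2906] r 0.0156
4416 [ 0.06214875 -0.02293298 -0.00631231]
```

drive_tool(
  rows=[
    {"offset": [0.17, -0.24, 0], "rotation": [0, 0, 0], "claw": 0},
    {"offset": [0.34, -0.48, 0], "rotation": [0, 0, 0], "claw": 0},
    {"offset": [0.52, -0.73, 0], "rotation": [0, 0, 0], "claw": 0},
    {"offset": [0.69, -0.98, 0], "rotation": [0, 0, 0], "claw": 0},
    {"offset": [0.69, -0.98, 0.1], "rotation": [0, 0, 0], "claw": 0},
    {"offset": [0.69, -0.98, 0.2], "rotation": [0, 0, 0], "claw": 0},
    {"offset": [0.69, -0.98, 0.2], "rotation": [0, 0, 0], "claw": 0},
    {"offset": [0.69, -0.98, 0.2], "rotation": [0, 0, 0], "claw": 0},
  ],
)

```text
clock: 9.57
tcp_pos: [0.4631, 0.1941, 0.0705]
orientation: [-0.612, -3.079, 0.003]
contact_force: [0.8, 0.1, -1.4]
grip_width: 0.0331
gripper_force: 50.1
```

```bash
python3 plan.py .4643 .195 .042 67.5
```

```text
t 9.57 tcp [0.4631 0.1941 0.0705] phi 67.5 F [ 0.8  0.1 -1.4] w 0.0331
 off [-0.0051  0.0091  0.1898] rot [-0.0013 -0.0008  0.    ]
```

drive_tool(
  rows=[
    {"offset": [-0.005, 0.007, 0.05], "rotation": [0, 0, 0], "claw": 0},
    {"offset": [-0.005, 0.007, 0.09], "rotation": [0, 0, 0], "claw": 0},
    {"offset": [-0.005, 0.007, 0.13], "rotation": [0, 0, 0], "claw": 0},
    {"offset": [-0.005, 0.007, 0.16], "rotation": [0, 0, 0], "claw": 0},
    {"offset": [-0.005, 0.007, 0.16], "rotation": [0, 0, 0], "claw": 0},
    {"offset": [-0.005, 0.007, 0.16], "rotation": [0, 0, 0], "claw": 0},
  ],
)

```text
clock: 10.07
tcp_pos: [0.4651, 0.195, 0.0472]
orientation: [-0.613, -3.081, 0.001]
contact_force: [0.3, 0.4, -1.6]
grip_width: 0.0332
gripper_force: 50.1
```

```bash
python3 plan.py .4643 .195 .042 67.5
```

```text
t 10.07 tcp [0.4651 0.195  0.0472] phi 67.5 F [ 0.3  0.4 -1.6] w 0.0332
 off [ 0.0047 -0.002   0.0347] rot [-0.0003 -0.0002 -0.0001]
```

drive_tool(
  rows=[
    {"offset": [0.004, 0, 0.02], "rotation": [0, 0, 0], "claw": 0},
    {"offset": [0.004, 0, 0.035], "rotation": [0, 0, 0], "claw": 0},
    {"offset": [0.004, 0, 0.035], "rotation": [0, 0, 0], "claw": 0},
    {"offset": [0.004, 0, 0.035], "rotation": [0, 0, 0], "claw": 0},
  ],
)

```text
clock: 10.4
tcp_pos: [0.4648, 0.1956, 0.0426]
orientation: [0.613, 3.081, 0.001]
contact_force: [-1.1, -0.0, 2.5]
grip_width: 0.0331
gripper_force: 50.5
```

drive_tool(
  rows=[
    {"offset": [0, 0, 0], "rotation": [0, 0, 0], "claw": 0.3},
    {"offset": [0, 0, 0], "rotation": [0, 0, 0], "claw": 0.6},
    {"offset": [0, 0, 0], "rotation": [0, 0, 0], "claw": 0.7},
    {"offset": [0, 0, 0], "rotation": [0, 0, 0], "claw": 0.7},
    {"offset": [0, 0, 0], "rotation": [0, 0, 0], "claw": 0.7},
    {"offset": [0, 0, -0.2], "rotation": [0, 0, 0], "claw": 0.7},
    {"offset": [0, 0, -0.4], "rotation": [0, 0, 0], "claw": 0.7},
    {"offset": [0, 0, -0.6], "rotation": [0, 0, 0], "claw": 0.7},
    {"offset": [0, 0, -0.6], "rotation": [0, 0, 0], "claw": 0.7},
    {"offset": [0, 0, -0.6], "rotation": [0, 0, 0], "claw": 0.7},
  ],
)

```text
clock: 11.23
tcp_pos: [0.4657, 0.1961, 0.1338]
orientation: [0.612, 3.079, 0.005]
contact_force: [-1.5, 0.1, -0.2]
grip_width: 0.0597
gripper_force: 0.0
```

Run:
```python
from plan import *
plan(.6033,-.112,.13,67.5)
f=grab_frame('wrist'); save(f,'w9'); top(f,(.4645,.195),.025,.037,.06); top(f,(.4645,.195),.045,.02,.039)
W=pts(f);d=np.hypot(W[...,0]-.4635,W[...,1]-.195);m=(d>.021)&(d<.036)&(W[...,2]>.02)&(W[...,2]<.05);P=W[m]
print(len(P),np.linalg.lstsq(np.c_[P[:,:2]-[.4635,.195],np.ones(len(P))],P[:,2],rcond=None)[0])
```

```text
t 11.23 tcp [0.4657 0.1961 0.1338] phi 67.5 F [-1.5  0.1 -0.2] w 0.0597
 off [-1.6335 -1.5467  0.0231] rot [0.0017 0.001  0.    ]
1354 ztop 0.05 c [0.463  0.1968] r 0.0179
4406 ztop 0.0345 c [0.4635 0.1966] r 0.0392
3269 [0.00024733 0.00055061 0.03326665]
```

The saw lies flat with its hub top at 50 mm. Now the long collar.

drive_tool(
  rows=[
    {"offset": [-0.2, -0.19, 0], "rotation": [0, 0, 0], "claw": 0.7},
    {"offset": [-0.4, -0.38, 0], "rotation": [0, 0, 0], "claw": 0.7},
    {"offset": [-0.6, -0.57, 0], "rotation": [0, 0, 0], "claw": 0.7},
    {"offset": [-0.8, -0.76, 0], "rotation": [0, 0, 0], "claw": 0.7},
    {"offset": [-1, -0.95, 0], "rotation": [0, 0, 0], "claw": 0.7},
  ],
)

```text
clock: 11.7
tcp_pos: [0.548, 0.0045, 0.1307]
orientation: [-0.612, -3.079, 0.001]
contact_force: [1.0, 1.2, -0.1]
grip_width: 0.0598
gripper_force: 0.0
```

drive_tool(
  rows=[
    {"offset": [-0.2, -0.19, 0], "rotation": [0, 0, 0], "claw": 0.7},
    {"offset": [-0.4, -0.38, 0], "rotation": [0, 0, 0], "claw": 0.7},
    {"offset": [-0.63, -0.6, 0], "rotation": [0, 0, 0], "claw": 0.7},
    {"offset": [-0.63, -0.6, 0.2], "rotation": [0, 0, 0], "claw": 0.7},
    {"offset": [-0.63, -0.6, 0.4], "rotation": [0, 0, 0], "claw": 0.7},
    {"offset": [-0.63, -0.6, 0.4], "rotation": [0, 0, 0], "claw": 0.7},
    {"offset": [-0.63, -0.6, 0.4], "rotation": [0, 0, 0], "claw": 0.7},
  ],
)

```text
clock: 12.28
tcp_pos: [0.5991, -0.1125, 0.0697]
orientation: [-0.612, -3.075, 0.001]
contact_force: [-0.4, 0.3, 0.1]
grip_width: 0.0598
gripper_force: 0.0
```

Run:
```python
from plan import *
plan(.6033,-.112,.012,67.5)
f=grab_frame('wrist'); save(f,'w10'); top(f,(.6033,-.112),.022,.02,.038); top(f,(.582,-.296),.02,.06,.09,.004)
```

```text
t 12.28 tcp [ 0.5991 -0.1125  0.0697] phi 67.5 F [-0.4  0.3  0.1] w 0.0598
 off [-0.027   0.0149  0.3844] rot [-0.001  -0.0031 -0.0001]
2008 ztop 0.0321 c [ 0.6019 -0.1122] r 0.02
1460 ztop 0.081 c [ 0.5815 -0.2963] r 0.0078
```

drive_tool(
  rows=[
    {"offset": [-0.023, 0.013, 0.15], "rotation": [0, 0, 0], "claw": 0.7},
    {"offset": [-0.023, 0.013, 0.28], "rotation": [0, 0, 0], "claw": 0.7},
    {"offset": [-0.023, 0.013, 0.38], "rotation": [0, 0, 0], "claw": 0.7},
    {"offset": [-0.023, 0.013, 0.38], "rotation": [0, 0, 0], "claw": 0.7},
    {"offset": [-0.023, 0.013, 0.38], "rotation": [0, 0, 0], "claw": 0.7},
    {"offset": [-0.023, 0.013, 0.38], "rotation": [0, 0, 0], "claw": 0.7},
  ],
)

```text
clock: 12.83
tcp_pos: [0.6067, -0.1123, 0.0172]
orientation: [0.612, 3.079, 0.0]
contact_force: [0.9, 0.1, 0.4]
grip_width: 0.0598
gripper_force: 0.0
```

```bash
python3 plan.py .603 -.112 .012 67.5
```

```text
t 12.83 tcp [ 0.6067 -0.1123  0.0172] phi 67.5 F [0.9 0.1 0.4] w 0.0598
 off [ 0.0237 -0.0075  0.0343] rot [0.0004 0.0012 0.0003]
```

drive_tool(
  rows=[
    {"offset": [0.022, -0.007, 0.03], "rotation": [0, 0, 0], "claw": 0.7},
    {"offset": [0.022, -0.007, 0.03], "rotation": [0, 0, 0], "claw": 0.7},
    {"offset": [0.022, -0.007, 0.03], "rotation": [0, 0, 0], "claw": 0.7},
    {"offset": [0.022, -0.007, 0.03], "rotation": [0, 0, 0], "claw": 0},
    {"offset": [0.022, -0.007, 0.03], "rotation": [0, 0, 0], "claw": 0},
    {"offset": [0.022, -0.007, 0.03], "rotation": [0, 0, 0], "claw": 0},
    {"offset": [0.022, -0.007, 0.03], "rotation": [0, 0, 0], "claw": 0},
    {"offset": [0.022, -0.007, 0.03], "rotation": [0, 0, 0], "claw": 0},
    {"offset": [0.022, -0.007, 0.03], "rotation": [0, 0, 0], "claw": 0},
  ],
)

```text
clock: 13.58
tcp_pos: [0.6022, -0.1124, 0.0115]
orientation: [0.613, 3.081, 0.0]
contact_force: [-2.1, 1.0, 6.0]
grip_width: 0.0384
gripper_force: 49.8
```

drive_tool(
  rows=[
    {"offset": [0, 0, -0.2], "rotation": [0, 0, 0], "claw": 0},
    {"offset": [0, 0, -0.45], "rotation": [0, 0, 0], "claw": 0},
    {"offset": [0, 0, -0.7], "rotation": [0, 0, 0], "claw": 0},
    {"offset": [0, 0, -0.8], "rotation": [0, 0, 0], "claw": 0},
    {"offset": [0, 0, -0.8], "rotation": [0, 0, 0], "claw": 0},
    {"offset": [0, 0, -0.8], "rotation": [0, 0, 0], "claw": 0},
  ],
)

```text
clock: 14.08
tcp_pos: [0.6022, -0.1121, 0.1314]
orientation: [0.613, 3.08, 0.001]
contact_force: [-0.4, 0.8, -1.9]
grip_width: 0.0385
gripper_force: 51.1
```

Run:
```python
from plan import *
plan(.582,-.2963,.12,67.5)
f=grab_frame('wrist'); p=get_obs()['tcp_pos']; print(p); top(f,p,.018,p[2],p[2]+.035)
```

```text
t 14.08 tcp [ 0.6022 -0.1121  0.1314] phi 67.5 F [-0.4  0.8 -1.9] w 0.0385
 off [-0.3452 -1.1864  0.0752] rot [0.0004 0.0006 0.    ]
[ 0.60128328 -0.11181869  0.13003486]
3253 ztop 0.1517 c [ 0.6012 -0.1118] r 0.018
```

drive_tool(
  rows=[
    {"offset": [-0.075, -0.25, 0], "rotation": [0, 0, 0], "claw": 0},
    {"offset": [-0.15, -0.5, 0], "rotation": [0, 0, 0], "claw": 0},
    {"offset": [-0.23, -0.75, 0], "rotation": [0, 0, 0], "claw": 0},
    {"offset": [-0.34, -1, 0], "rotation": [0, 0, 0], "claw": 0},
    {"offset": [-0.34, -1, 0], "rotation": [0, 0, 0], "claw": 0},
  ],
)

```text
clock: 14.55
tcp_pos: [0.5875, -0.2815, 0.1295]
orientation: [-0.631, -3.076, 0.011]
contact_force: [-0.8, -2.3, -0.7]
grip_width: 0.0383
gripper_force: 51.2
```

drive_tool(
  rows=[
    {"offset": [0, -0.19, 0], "rotation": [0, 0, 0], "claw": 0},
    {"offset": [0, -0.19, 0], "rotation": [0, 0, 0], "claw": 0},
    {"offset": [0, -0.19, 0.1], "rotation": [0, 0, 0], "claw": 0},
    {"offset": [0, -0.19, 0.15], "rotation": [0, 0, 0], "claw": 0},
    {"offset": [0, -0.19, 0.15], "rotation": [0, 0, 0], "claw": 0},
    {"offset": [0, -0.19, 0.15], "rotation": [0, 0, 0], "claw": 0},
  ],
)

```text
clock: 15.05
tcp_pos: [0.58, -0.2954, 0.1066]
orientation: [-0.611, -3.078, -0.001]
contact_force: [0.0, 0.2, -1.2]
grip_width: 0.0386
gripper_force: 51.2
```

Run:
```python
from plan import *
plan(.582,-.2963,.026,67.5)
f=grab_frame('wrist'); save(f,'w11');top(f,(.582,-.296),.045,.005,.02)
```

```text
t 15.05 tcp [ 0.58   -0.2954  0.1066] phi 67.5 F [ 0.   0.2 -1.2] w 0.0386
 off [-1.650e-02 -1.000e-04  5.376e-01] rot [ 0.     -0.0017  0.0003]
4869 ztop 0.0144 c [ 0.5809 -0.2994] r 0.0397
```

View pics/w11.png

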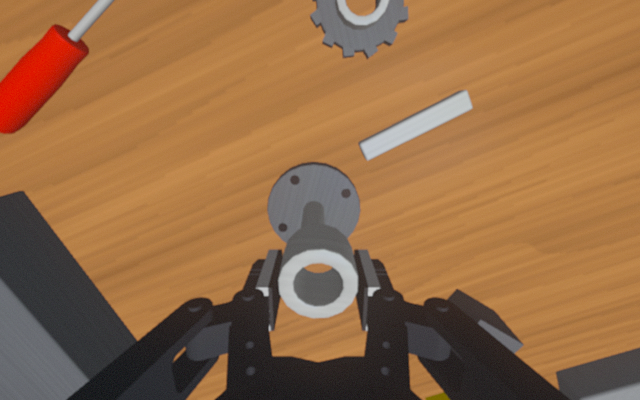

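drive_tool(
  rows=[
    {"offset": [-0.014, 0, 0.05], "rotation": [0, 0, 0], "claw": 0},
    {"offset": [-0.014, 0, 0.12], "rotation": [0, 0, 0], "claw": 0},
    {"offset": [-0.014, 0, 0.18], "rotation": [0, 0, 0], "claw": 0},
    {"offset": [-0.014, 0, 0.24], "rotation": [0, 0, 0], "claw": 0},
    {"offset": [-0.014, 0, 0.24], "rotation": [0, 0, 0], "claw": 0},
    {"offset": [-0.014, 0, 0.24], "rotation": [0, 0, 0], "claw": 0},
  ],
)

```text
clock: 15.6
tcp_pos: [0.5821, -0.2972, 0.0712]
orientation: [-0.613, -3.079, -0.001]
contact_force: [0.4, 0.2, -3.1]
grip_width: 0.0381
gripper_force: 51.4
```

```bash
python3 plan.py .582 -.2963 .026 67.5
```

```text
t 15.6 tcp [ 0.5821 -0.2972  0.0712] phi 67.5 F [ 0.4  0.2 -3.1] w 0.0381
 off [0.002  0.0055 0.3016] rot [-0.     -0.001  -0.0001]
```

Engaged freely on the post, so I'll continue down.

drive_tool(
  rows=[
    {"offset": [0.002, 0.005, 0.07], "rotation": [0, 0, 0], "claw": 0},
    {"offset": [0.002, 0.005, 0.14], "rotation": [0, 0, 0], "claw": 0},
    {"offset": [0.002, 0.005, 0.21], "rotation": [0, 0, 0], "claw": 0},
    {"offset": [0.002, 0.005, 0.25], "rotation": [0, 0, 0], "claw": 0},
    {"offset": [0.002, 0.005, 0.28], "rotation": [0, 0, 0], "claw": 0},
    {"offset": [0.002, 0.005, 0.28], "rotation": [0, 0, 0], "claw": 0},
    {"offset": [0.002, 0.005, 0.28], "rotation": [0, 0, 0], "claw": 0},
  ],
)

```text
clock: 16.18
tcp_pos: [0.5821, -0.297, 0.0296]
orientation: [-0.614, -3.08, 0.001]
contact_force: [-1.1, -3.6, -4.2]
grip_width: 0.038
gripper_force: 51.2
```

drive_tool(
  rows=[
    {"offset": [0, 0.005, 0.015], "rotation": [0, 0, 0], "claw": 0},
    {"offset": [0, 0.005, 0.025], "rotation": [0, 0, 0], "claw": 0},
    {"offset": [0, 0.005, 0.025], "rotation": [0, 0, 0], "claw": 0},
    {"offset": [0, 0.005, 0.025], "rotation": [0, 0, 0], "claw": 0},
  ],
)

```text
clock: 16.52
tcp_pos: [0.5825, -0.2971, 0.027]
orientation: [0.614, 3.081, -0.002]
contact_force: [-2.4, -4.9, -1.6]
grip_width: 0.0383
gripper_force: 51.4
```

drive_tool(
  rows=[
    {"offset": [0, 0.005, 0.008], "rotation": [0, 0, 0], "claw": 0},
    {"offset": [0, 0.005, 0.008], "rotation": [0, 0, 0], "claw": 0.3},
    {"offset": [0, 0.005, 0.008], "rotation": [0, 0, 0], "claw": 0.6},
    {"offset": [0, 0.005, 0.008], "rotation": [0, 0, 0], "claw": 0.7},
    {"offset": [0, 0.005, 0.008], "rotation": [0, 0, 0], "claw": 0.7},
    {"offset": [0, 0.005, 0.008], "rotation": [0, 0, 0], "claw": 0.7},
    {"offset": [0, 0, -0.2], "rotation": [0, 0, 0], "claw": 0.7},
    {"offset": [0, 0, -0.4], "rotation": [0, 0, 0], "claw": 0.7},
    {"offset": [0, 0, -0.6], "rotation": [0, 0, 0], "claw": 0.7},
    {"offset": [0, 0, -0.7], "rotation": [0, 0, 0], "claw": 0.7},
    {"offset": [0, 0, -0.7], "rotation": [0, 0, 0], "claw": 0.7},
    {"offset": [0, 0, -0.7], "rotation": [0, 0, 0], "claw": 0.7},
  ],
)

```text
clock: 17.52
tcp_pos: [0.5839, -0.2955, 0.1325]
orientation: [0.611, 3.079, 0.001]
contact_force: [0.2, 0.8, 0.2]
grip_width: 0.0594
gripper_force: 0.0
```

Run:
```python
from plan import *
plan(.4525,-.209,.1,67.5)
f=grab_frame('wrist'); save(f,'w12'); top(f,(.582,-.296),.03,.036,.06); top(f,(.582,-.296),.025,.06,.09,.004);top(f,(.4525,-.209),.03,.015,.03)
```

```text
t 17.52 tcp [ 0.5839 -0.2955  0.1325] phi 67.5 F [0.2 0.8 0.2] w 0.0594
 off [1.0303 0.1981 0.2149] rot [0.0005 0.0011 0.0003]
1128 ztop 0.0535 c [ 0.5784 -0.2986] r 0.0084
581 ztop 0.0817 c [ 0.5801 -0.2992] r 0.0079
681 ztop 0.0242 c [ 0.4534 -0.2108] r 0.0175
```

Run:
```python
from plan import *
f=grab_frame('wrist'); W=pts(f); 
for c in((.581,-.2975),):
    d=np.hypot(W[...,0]-c[0],W[...,1]-c[1]);m=(d>.012)&(d<.021)&(W[...,2]>.02)&(W[...,2]<.07);P=W[m]
    print(len(P),np.percentile(P[:,2],[10,50,90]).round(4)); T=P[(P[:,2]>.04)&(P[:,2]<.052)]; print(cv2.minEnclosingCircle(T[:,:2].astype(np.float32)),np.linalg.lstsq(np.c_[T[:,:2]-c,np.ones(len(T))],T[:,2],rcond=None)[0])
plan(.4535,-.2095,.1,67.5)
```

```text
1137 [0.0285 0.0447 0.0458]
((0.5822566747665405, -0.29697906970977783), 0.019910117611289024) [ 0.01670276 -0.01029149  0.04494318]
t 17.62 tcp [ 0.5826 -0.295   0.1305] phi 67.5 F [ 0.2 -0.5 -0.1] w 0.0596
 off [1.0128 0.198  0.2052] rot [ 0.0003 -0.0008  0.0002]
```

drive_tool(
  rows=[
    {"offset": [0.25, 0.05, 0], "rotation": [0, 0, 0], "claw": 0.7},
    {"offset": [0.5, 0.1, 0], "rotation": [0, 0, 0], "claw": 0.7},
    {"offset": [0.75, 0.15, 0], "rotation": [0, 0, 0], "claw": 0.7},
    {"offset": [1, 0.19, 0.1], "rotation": [0, 0, 0], "claw": 0.7},
    {"offset": [1, 0.19, 0.3], "rotation": [0, 0, 0], "claw": 0.7},
    {"offset": [1, 0.19, 0.5], "rotation": [0, 0, 0], "claw": 0.7},
    {"offset": [1, 0.19, 0.5], "rotation": [0, 0, 0], "claw": 0.7},
    {"offset": [1, 0.19, 0.5], "rotation": [0, 0, 0], "claw": 0.7},
    {"offset": [1, 0.19, 0.5], "rotation": [0, 0, 0], "claw": 0.7},
  ],
)

```text
clock: 18.37
tcp_pos: [0.4557, -0.2127, 0.057]
orientation: [-0.614, -3.081, 0.001]
contact_force: [0.8, -0.1, -0.1]
grip_width: 0.0591
gripper_force: 0.0
```

Run:
```python
from plan import *
plan(.4535,-.2095,.016,67.5)
f=grab_frame('wrist'); save(f,'w13');top(f,(.4535,-.2095),.025,.015,.03)
```

```text
t 18.37 tcp [ 0.4557 -0.2127  0.057 ] phi 67.5 F [ 0.8 -0.1 -0.1] w 0.0591
 off [0.0217 0.0142 0.2732] rot [-0.0002 -0.0001 -0.0003]
1492 ztop 0.024 c [ 0.4515 -0.2102] r 0.0182
```

drive_tool(
  rows=[
    {"offset": [0.025, 0.012, 0.1], "rotation": [0, 0, 0], "claw": 0.7},
    {"offset": [0.025, 0.012, 0.2], "rotation": [0, 0, 0], "claw": 0.7},
    {"offset": [0.025, 0.012, 0.27], "rotation": [0, 0, 0], "claw": 0.7},
    {"offset": [0.025, 0.012, 0.27], "rotation": [0, 0, 0], "claw": 0.7},
    {"offset": [0.025, 0.012, 0.27], "rotation": [0, 0, 0], "claw": 0.7},
    {"offset": [0.025, 0.012, 0.27], "rotation": [0, 0, 0], "claw": 0.7},
  ],
)

```text
clock: 18.92
tcp_pos: [0.4533, -0.2096, 0.0169]
orientation: [0.613, 3.08, -0.0]
contact_force: [-0.4, 0.5, 0.5]
grip_width: 0.0598
gripper_force: 0.0
```

```bash
python3 plan.py .4525 -.2098 .0155 67.5
```

```text
t 18.92 tcp [ 0.4533 -0.2096  0.0169] phi 67.5 F [-0.4  0.5  0.5] w 0.0598
 off [ 0.0041 -0.0033  0.009 ] rot [ 0.      0.0007 -0.0002]
```

drive_tool(
  rows=[
    {"offset": [0.004, 0, 0.01], "rotation": [0, 0, 0], "claw": 0},
    {"offset": [0.004, 0, 0.01], "rotation": [0, 0, 0], "claw": 0},
    {"offset": [0.004, 0, 0.01], "rotation": [0, 0, 0], "claw": 0},
    {"offset": [0.004, 0, 0.01], "rotation": [0, 0, 0], "claw": 0},
    {"offset": [0.004, 0, 0.01], "rotation": [0, 0, 0], "claw": 0},
    {"offset": [0.004, 0, 0.01], "rotation": [0, 0, 0], "claw": 0},
    {"offset": [0.004, 0, 0.01], "rotation": [0, 0, 0], "claw": 0},
  ],
  force=60,
)

```text
clock: 19.5
tcp_pos: [0.4524, -0.2092, 0.0156]
orientation: [0.613, 3.08, 0.0]
contact_force: [-3.0, 0.9, 10.3]
grip_width: 0.0333
gripper_force: 58.6
```

drive_tool(
  rows=[
    {"offset": [0, 0, -0.2], "rotation": [0, 0, 0], "claw": 0},
    {"offset": [0, 0, -0.45], "rotation": [0, 0, 0], "claw": 0},
    {"offset": [0, 0, -0.7], "rotation": [0, 0, 0], "claw": 0},
    {"offset": [0, 0, -0.8], "rotation": [0, 0, 0], "claw": 0},
    {"offset": [0, 0, -0.8], "rotation": [0, 0, 0], "claw": 0},
    {"offset": [0, 0, -0.8], "rotation": [0, 0, 0], "claw": 0},
  ],
)

```text
clock: 20.0
tcp_pos: [0.4524, -0.2086, 0.1351]
orientation: [0.612, 3.08, 0.001]
contact_force: [0.1, 0.4, -2.6]
grip_width: 0.0328
gripper_force: 60.2
```

Run:
```python
from plan import *
plan(.582,-.297,.12,67.5)
f=grab_frame('wrist'); save(f,'w14'); p=get_obs()['tcp_pos']; print(p); top(f,p,.0155,p[2],p[2]+.035)
```

```text
t 20.0 tcp [ 0.4524 -0.2086  0.1351] phi 67.5 F [ 0.1  0.4 -2.6] w 0.0328
 off [-1.0237 -0.2139  0.1022] rot [0.0004 0.0009 0.0001]
[ 0.45147419 -0.2082753   0.13399109]
1388 ztop 0.1433 c [ 0.4515 -0.2082] r 0.0155
```

View pics/w14.png

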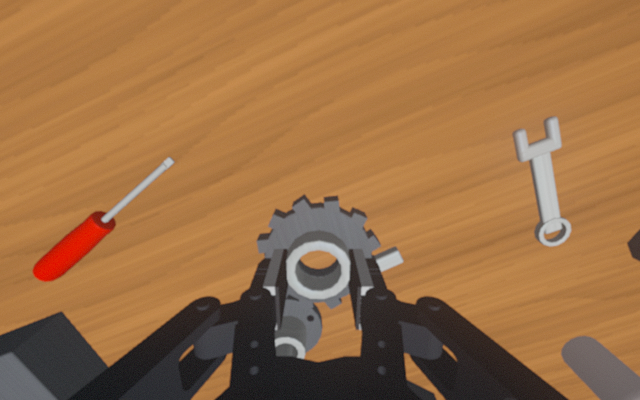

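The cutter is held level, with its hub at (318,268).

drive_tool(
  rows=[
    {"offset": [-0.25, -0.05, 0], "rotation": [0, 0, 0], "claw": 0},
    {"offset": [-0.5, -0.1, 0], "rotation": [0, 0, 0], "claw": 0},
    {"offset": [-0.75, -0.16, 0], "rotation": [0, 0, 0], "claw": 0},
    {"offset": [-1, -0.21, 0], "rotation": [0, 0, 0], "claw": 0},
    {"offset": [-1, -0.21, 0.05], "rotation": [0, 0, 0], "claw": 0},
    {"offset": [-1, -0.21, 0.12], "rotation": [0, 0, 0], "claw": 0},
    {"offset": [-1, -0.21, 0.12], "rotation": [0, 0, 0], "claw": 0},
    {"offset": [-1, -0.21, 0.12], "rotation": [0, 0, 0], "claw": 0},
    {"offset": [-1, -0.21, 0.12], "rotation": [0, 0, 0], "claw": 0},
  ],
)

```text
clock: 20.8
tcp_pos: [0.5772, -0.2945, 0.1157]
orientation: [-0.613, -3.079, -0.001]
contact_force: [0.4, -0.4, -1.5]
grip_width: 0.0328
gripper_force: 60.2
```

```bash
python3 plan.py .582 -.297 .062 67.5
```

```text
t 20.8 tcp [ 0.5772 -0.2945  0.1157] phi 67.5 F [ 0.4 -0.4 -1.5] w 0.0328
 off [-0.0368 -0.0032  0.3581] rot [ 0.0002 -0.0012 -0.    ]
```

drive_tool(
  rows=[
    {"offset": [-0.033, -0.003, 0], "rotation": [0, 0, 0], "claw": 0},
    {"offset": [-0.033, -0.003, 0.05], "rotation": [0, 0, 0], "claw": 0},
    {"offset": [-0.033, -0.003, 0.1], "rotation": [0, 0, 0], "claw": 0},
    {"offset": [-0.033, -0.003, 0.15], "rotation": [0, 0, 0], "claw": 0},
    {"offset": [-0.033, -0.003, 0.2], "rotation": [0, 0, 0], "claw": 0},
    {"offset": [-0.033, -0.003, 0.2], "rotation": [0, 0, 0], "claw": 0},
    {"offset": [-0.033, -0.003, 0.2], "rotation": [0, 0, 0], "claw": 0},
  ],
)

```text
clock: 21.38
tcp_pos: [0.5823, -0.2975, 0.0857]
orientation: [-0.613, -3.08, -0.0]
contact_force: [0.0, -0.1, -2.5]
grip_width: 0.0332
gripper_force: 60.3
```

```bash
python3 plan.py .582 -.297 .0615 67.5
```

```text
t 21.38 tcp [ 0.5823 -0.2975  0.0857] phi 67.5 F [ 0.  -0.1 -2.5] w 0.0332
 off [0.0031 0.0023 0.1611] rot [-0.0001 -0.0008 -0.0001]
```

drive_tool(
  rows=[
    {"offset": [0.003, 0.002, 0.06], "rotation": [0, 0, 0], "claw": 0},
    {"offset": [0.003, 0.002, 0.12], "rotation": [0, 0, 0], "claw": 0},
    {"offset": [0.003, 0.002, 0.145], "rotation": [0, 0, 0], "claw": 0},
    {"offset": [0.003, 0.002, 0.16], "rotation": [0, 0, 0], "claw": 0},
    {"offset": [0.003, 0.002, 0.16], "rotation": [0, 0, 0], "claw": 0},
    {"offset": [0.003, 0.002, 0.16], "rotation": [0, 0, 0], "claw": 0},
  ],
)

```text
clock: 21.88
tcp_pos: [0.5825, -0.2972, 0.0623]
orientation: [-0.613, -3.081, -0.0]
contact_force: [-0.2, -0.6, -2.0]
grip_width: 0.0323
gripper_force: 60.2
```

drive_tool(
  rows=[
    {"offset": [0, 0, 0.008], "rotation": [0, 0, 0], "claw": 0},
    {"offset": [0, 0, 0.008], "rotation": [0, 0, 0], "claw": 0},
    {"offset": [0, 0, 0.008], "rotation": [0, 0, 0], "claw": 0.3},
    {"offset": [0, 0, 0.008], "rotation": [0, 0, 0], "claw": 0.6},
    {"offset": [0, 0, 0.008], "rotation": [0, 0, 0], "claw": 0.7},
    {"offset": [0, 0, 0.008], "rotation": [0, 0, 0], "claw": 0.7},
    {"offset": [0, 0, 0.008], "rotation": [0, 0, 0], "claw": 0.7},
    {"offset": [0, 0, -0.2], "rotation": [0, 0, 0], "claw": 0.7},
    {"offset": [0, 0, -0.4], "rotation": [0, 0, 0], "claw": 0.7},
    {"offset": [0, 0, -0.6], "rotation": [0, 0, 0], "claw": 0.7},
    {"offset": [0, 0, -0.6], "rotation": [0, 0, 0], "claw": 0.7},
    {"offset": [0, 0, -0.6], "rotation": [0, 0, 0], "claw": 0.7},
  ],
)

```text
clock: 22.88
tcp_pos: [0.5839, -0.2979, 0.1547]
orientation: [0.612, 3.077, -0.001]
contact_force: [1.1, 0.3, -0.6]
grip_width: 0.06
gripper_force: 0.0
```

Run:
```python
from plan import *
f=grab_frame('wrist'); W=pts(f); c=(.582,-.297)
d=np.hypot(W[...,0]-c[0],W[...,1]-c[1])
for a,b,z0,z1 in((.022,.031,.04,.07),(.013,.017,.06,.08)):
    m=(d>a)&(d<b)&(W[...,2]>z0)&(W[...,2]<z1);T=W[m]; print(len(T),np.percentile(T[:,2],[10,50,90]).round(4),np.linalg.lstsq(np.c_[T[:,:2]-c,np.ones(len(T))],T[:,2],rcond=None)[0].round(4))
plan(.634,.0887,.15,67.5)
```

```text
1831 [0.0543 0.0552 0.0561] [ 0.0086 -0.0022  0.0551]
564 [0.0681 0.0691 0.07  ] [0.0221 0.0016 0.069 ]
t 22.93 tcp [ 0.5829 -0.2972  0.1529] phi 67.5 F [ 0.2  0.  -0.2] w 0.06
 off [0.6698 2.5068 0.0198] rot [0.0002 0.0006 0.    ]
```

The cutter is seated flat: disc top 55.5 mm, hub top 69.5 mm. Next is the nut.

drive_tool(
  rows=[
    {"offset": [0.075, 0.25, 0], "rotation": [0, 0, 0], "claw": 0.7},
    {"offset": [0.15, 0.5, 0], "rotation": [0, 0, 0], "claw": 0.7},
    {"offset": [0.22, 0.75, 0], "rotation": [0, 0, 0], "claw": 0.7},
    {"offset": [0.3, 1, 0], "rotation": [0, 0, 0], "claw": 0.7},
  ],
)

```text
clock: 23.27
tcp_pos: [0.5976, -0.1396, 0.1509]
orientation: [-0.614, -3.079, 0.0]
contact_force: [0.4, -0.2, 1.1]
grip_width: 0.0597
gripper_force: 0.0
```

drive_tool(
  rows=[
    {"offset": [0.075, 0.25, 0], "rotation": [0, 0, 0], "claw": 0.7},
    {"offset": [0.15, 0.5, 0], "rotation": [0, 0, 0], "claw": 0.7},
    {"offset": [0.22, 0.75, 0], "rotation": [0, 0, 0], "claw": 0.7},
    {"offset": [0.3, 1, 0], "rotation": [0, 0, 0], "claw": 0.7},
  ],
)

```text
clock: 23.6
tcp_pos: [0.6133, 0.0163, 0.151]
orientation: [-0.613, -3.079, 0.001]
contact_force: [0.9, 0.9, -0.2]
grip_width: 0.0597
gripper_force: 0.0
```

drive_tool(
  rows=[
    {"offset": [0.03, 0.25, 0], "rotation": [0, 0, 0], "claw": 0.7},
    {"offset": [0.07, 0.5, 0.2], "rotation": [0, 0, 0], "claw": 0.7},
    {"offset": [0.07, 0.5, 0.4], "rotation": [0, 0, 0], "claw": 0.7},
    {"offset": [0.07, 0.5, 0.5], "rotation": [0, 0, 0], "claw": 0.7},
    {"offset": [0.07, 0.5, 0.5], "rotation": [0, 0, 0], "claw": 0.7},
    {"offset": [0.07, 0.5, 0.5], "rotation": [0, 0, 0], "claw": 0.7},
  ],
)

```text
clock: 24.1
tcp_pos: [0.6319, 0.087, 0.0758]
orientation: [-0.613, -3.078, 0.003]
contact_force: [0.2, 0.2, 0.1]
grip_width: 0.0598
gripper_force: 0.0
```

Run:
```python
from plan import *
f=grab_frame('wrist'); save(f,'w15'); W=pts(f); c=(.634,.0887)
top(f,c,.03,.012,.024)
m=(np.hypot(W[...,0]-c[0],W[...,1]-c[1])<.03)&(W[...,2]>.015)&(W[...,2]<.024); T=W[m][:,:2]
ws=[]
for a in range(0,180,2):
    s=T@[np.cos(np.radians(a)),np.sin(np.radians(a))]; ws.append(np.percentile(s,99.7)-np.percentile(s,.3))
ws=np.array(ws); fold=ws.reshape(3,30).mean(0); print('flat normal at',2*fold.argmin(),'mod 60; widths',fold.min().round(4),fold.max().round(4))
a=2*fold.argmin()
for p in (a,a+60,a+120): plan(*cv2.minEnclosingCircle(T.astype(np.float32))[0],.06,p)
```

```text
1297 ztop 0.0182 c [0.6329 0.0887] r 0.0207
flat normal at 42 mod 60; widths 0.0361 0.0396
t 24.15 tcp [0.6332 0.0867 0.0774] phi 67.4 F [ 0.8 -0.8  0.4] w 0.0598
 off [0.0067 0.0118 0.1159] rot [-6.000e-04 -1.000e-04  2.219e-01]
t 24.15 tcp [0.6332 0.0867 0.0774] phi 67.4 F [ 0.8 -0.8  0.4] w 0.0598
 off [0.0067 0.0118 0.1159] rot [-5.000e-04 -3.000e-04 -3.017e-01]
t 24.15 tcp [0.6332 0.0867 0.0774] phi 67.4 F [ 0.8 -0.8  0.4] w 0.0598
 off [0.0067 0.0118 0.1159] rot [-6.000e-04  2.000e-04  7.455e-01]
```

View pics/w15.png

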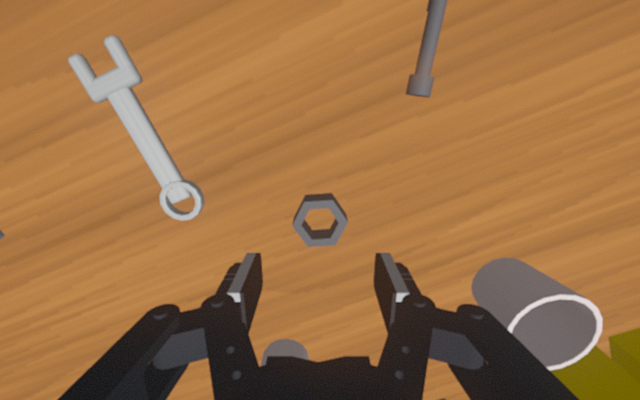

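The nut at (320,220) has its corners lying along the finger line, so I'll turn 25° to face a pair of flats.

drive_tool(
  rows=[
    {"offset": [0.005, 0.012, 0], "rotation": [0, 0, 0.06], "claw": 0.75},
    {"offset": [0.005, 0.012, 0], "rotation": [0, 0, 0.12], "claw": 0.75},
    {"offset": [0.005, 0.012, 0.1], "rotation": [0, 0, 0.18], "claw": 0.75},
    {"offset": [0.005, 0.012, 0.2], "rotation": [0, 0, 0.222], "claw": 0.75},
    {"offset": [0.005, 0.012, 0.3], "rotation": [0, 0, 0.222], "claw": 0.75},
    {"offset": [0.005, 0.012, 0.3], "rotation": [0, 0, 0.222], "claw": 0.75},
    {"offset": [0.005, 0.012, 0.3], "rotation": [0, 0, 0.222], "claw": 0.75},
    {"offset": [0.005, 0.012, 0.3], "rotation": [0, 0, 0.222], "claw": 0.75},
  ],
)

```text
clock: 24.82
tcp_pos: [0.6341, 0.0892, 0.0335]
orientation: [1.275, 2.87, 0.001]
contact_force: [-0.3, 0.1, 0.2]
grip_width: 0.0642
gripper_force: 0.0
```

Run:
```python
from plan import *
f=grab_frame('wrist'); save(f,'w16'); W=pts(f); c=(.6335,.0887)
m=(np.hypot(W[...,0]-c[0],W[...,1]-c[1])<.025)&(W[...,2]>.015)&(W[...,2]<.024); T=W[m][:,:2]; print(len(T),cv2.minEnclosingCircle(T.astype(np.float32)))
ws=[]
for a in range(0,180,2):
    s=T@[np.cos(np.radians(a)),np.sin(np.radians(a))]; ws.append(np.percentile(s,99.7)-np.percentile(s,.3))
fold=np.array(ws).reshape(3,30).mean(0); print('flat',2*fold.argmin(),fold.min().round(4),fold.max().round(4))
plan(.6335,.0888,.006,42)
```

```text
1731 ((0.6328591108322144, 0.08850540965795517), 0.020861705765128136)
flat 42 0.0361 0.0397
t 24.87 tcp [0.6342 0.0893 0.0337] phi 42.1 F [-0.2  0.1  0.8] w 0.0641
 off [ 0.0007 -0.0062  0.1848] rot [0.0008 0.0004 0.0008]
```

drive_tool(
  rows=[
    {"offset": [0, -0.006, 0.1], "rotation": [0, 0, 0], "claw": 0.75},
    {"offset": [0, -0.006, 0.18], "rotation": [0, 0, 0], "claw": 0.75},
    {"offset": [0, -0.006, 0.18], "rotation": [0, 0, 0], "claw": 0.75},
    {"offset": [0, -0.006, 0.18], "rotation": [0, 0, 0], "claw": 0.75},
    {"offset": [0, -0.006, 0.18], "rotation": [0, 0, 0], "claw": 0},
    {"offset": [0, -0.006, 0.18], "rotation": [0, 0, 0], "claw": 0},
    {"offset": [0, -0.006, 0.18], "rotation": [0, 0, 0], "claw": 0},
    {"offset": [0, -0.006, 0.18], "rotation": [0, 0, 0], "claw": 0},
    {"offset": [0, -0.006, 0.18], "rotation": [0, 0, 0], "claw": 0},
    {"offset": [0, -0.006, 0.18], "rotation": [0, 0, 0], "claw": 0},
    {"offset": [0, -0.006, 0.18], "rotation": [0, 0, 0], "claw": 0},
  ],
  force=50,
)

```text
clock: 25.78
tcp_pos: [0.6334, 0.0891, 0.0065]
orientation: [1.276, 2.869, 0.002]
contact_force: [-0.1, -0.0, 6.0]
grip_width: 0.0344
gripper_force: 50.5
```

drive_tool(
  rows=[
    {"offset": [0, 0, -0.2], "rotation": [0, 0, 0], "claw": 0},
    {"offset": [0, 0, -0.45], "rotation": [0, 0, 0], "claw": 0},
    {"offset": [0, 0, -0.7], "rotation": [0, 0, 0], "claw": 0},
    {"offset": [0, 0, -0.95], "rotation": [0, 0, 0], "claw": 0},
    {"offset": [0, 0, -0.95], "rotation": [0, 0, 0], "claw": 0},
    {"offset": [0, 0, -0.95], "rotation": [0, 0, 0], "claw": 0},
  ],
)

```text
clock: 26.28
tcp_pos: [0.6341, 0.0892, 0.1505]
orientation: [1.275, 2.867, 0.005]
contact_force: [-1.0, 1.0, -0.6]
grip_width: 0.0344
gripper_force: 50.3
```

Run:
```python
from plan import *
plan(.582,-.297,.15,42)
f=grab_frame('wrist'); save(f,'w17'); p=get_obs()['tcp_pos']; print(p); top(f,p,.0165,p[2],p[2]+.035)
```

```text
t 26.28 tcp [0.6341 0.0892 0.1505] phi 42.1 F [-1.   1.  -0.6] w 0.0344
 off [-1.6791 -1.9827 -0.0025] rot [0.0022 0.0009 0.0005]
[0.63258725 0.08933881 0.14836033]
2024 ztop 0.1622 c [0.6326 0.0893] r 0.0166
```

View pics/w17.png

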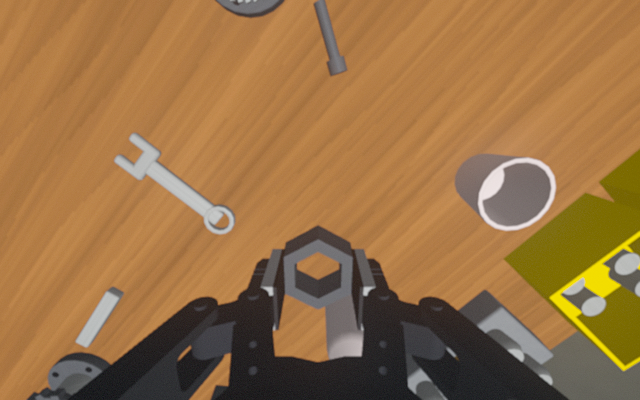

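The nut is held by two flats, level, at (318,268).

drive_tool(
  rows=[
    {"offset": [-0.2, -0.24, 0], "rotation": [0, 0, 0], "claw": 0},
    {"offset": [-0.4, -0.48, 0], "rotation": [0, 0, 0], "claw": 0},
    {"offset": [-0.6, -0.72, 0], "rotation": [0, 0, 0], "claw": 0},
    {"offset": [-0.84, -0.99, 0], "rotation": [0, 0, 0], "claw": 0},
    {"offset": [-0.84, -0.99, 0], "rotation": [0, 0, 0], "claw": 0},
  ],
)

```text
clock: 26.75
tcp_pos: [0.6041, -0.1086, 0.1462]
orientation: [-1.281, -2.866, 0.005]
contact_force: [0.8, -0.3, -1.1]
grip_width: 0.0345
gripper_force: 50.3
```

drive_tool(
  rows=[
    {"offset": [-0.2, -0.24, 0], "rotation": [0, 0, 0], "claw": 0},
    {"offset": [-0.4, -0.48, 0], "rotation": [0, 0, 0], "claw": 0},
    {"offset": [-0.6, -0.72, 0], "rotation": [0, 0, 0], "claw": 0},
    {"offset": [-0.83, -0.99, 0], "rotation": [0, 0, 0], "claw": 0},
    {"offset": [-0.83, -0.99, 0], "rotation": [0, 0, 0], "claw": 0},
    {"offset": [-0.83, -0.99, 0.1], "rotation": [0, 0, 0], "claw": 0},
    {"offset": [-0.83, -0.99, 0.25], "rotation": [0, 0, 0], "claw": 0},
    {"offset": [-0.83, -0.99, 0.25], "rotation": [0, 0, 0], "claw": 0},
    {"offset": [-0.83, -0.99, 0.25], "rotation": [0, 0, 0], "claw": 0},
  ],
)

```text
clock: 27.5
tcp_pos: [0.5781, -0.2946, 0.1078]
orientation: [-1.274, -2.865, 0.0]
contact_force: [-0.1, -0.1, -0.5]
grip_width: 0.0346
gripper_force: 50.2
```

Run:
```python
from plan import *
plan(.582,-.297,.075,42)
```

```text
t 27.5 tcp [ 0.5781 -0.2946  0.1078] phi 42.1 F [-0.1 -0.1 -0.5] w 0.0346
 off [-0.0303  0.009   0.2187] rot [-0.0012 -0.0027  0.0006]
```

drive_tool(
  rows=[
    {"offset": [-0.025, 0.008, 0], "rotation": [0, 0, 0], "claw": 0},
    {"offset": [-0.025, 0.008, 0.03], "rotation": [0, 0, 0], "claw": 0},
    {"offset": [-0.025, 0.008, 0.06], "rotation": [0, 0, 0], "claw": 0},
    {"offset": [-0.025, 0.008, 0.06], "rotation": [0, 0, 0], "claw": 0},
    {"offset": [-0.025, 0.008, 0.06], "rotation": [0, 0, 0], "claw": 0},
  ],
)

```text
clock: 27.92
tcp_pos: [0.5833, -0.2976, 0.1015]
orientation: [-1.276, -2.871, -0.0]
contact_force: [-0.2, 0.5, -0.7]
grip_width: 0.0346
gripper_force: 50.2
```

```bash
python3 plan.py .582 -.297 .075 42
```

```text
t 27.92 tcp [ 0.5833 -0.2976  0.1015] phi 42.1 F [-0.2  0.5 -0.7] w 0.0346
 off [ 0.0088 -0.0039  0.1766] rot [ 0.     -0.0001  0.0007]
```

drive_tool(
  rows=[
    {"offset": [0.008, -0.004, 0], "rotation": [0, 0, 0], "claw": 0},
    {"offset": [0.008, -0.004, 0.04], "rotation": [0, 0, 0], "claw": 0},
    {"offset": [0.008, -0.004, 0.08], "rotation": [0, 0, 0], "claw": 0},
    {"offset": [0.008, -0.004, 0.12], "rotation": [0, 0, 0], "claw": 0},
    {"offset": [0.008, -0.004, 0.15], "rotation": [0, 0, 0], "claw": 0},
    {"offset": [0.008, -0.004, 0.17], "rotation": [0, 0, 0], "claw": 0},
    {"offset": [0.008, -0.004, 0.17], "rotation": [0, 0, 0], "claw": 0},
    {"offset": [0.008, -0.004, 0.17], "rotation": [0, 0, 0], "claw": 0},
  ],
)

```text
clock: 28.58
tcp_pos: [0.5819, -0.2973, 0.0765]
orientation: [-1.276, -2.87, -0.001]
contact_force: [-3.9, 2.8, 6.2]
grip_width: 0.0345
gripper_force: 51.2
```

drive_tool(
  rows=[
    {"offset": [0, 0, 0.008], "rotation": [0, 0, 0], "claw": 0},
    {"offset": [0, 0, 0.008], "rotation": [0, 0, 0], "claw": 0},
    {"offset": [0, 0, 0.008], "rotation": [0, 0, 0], "claw": 0},
  ],
)

```text
clock: 28.83
tcp_pos: [0.5821, -0.2975, 0.0765]
orientation: [-1.277, -2.87, -0.002]
contact_force: [-4.7, 2.8, 15.7]
grip_width: 0.0344
gripper_force: 52.1
```

drive_tool(
  rows=[
    {"offset": [0, 0, 0], "rotation": [0, 0, 0], "claw": 0},
    {"offset": [0, 0, 0], "rotation": [0, 0, 0], "claw": 0.3},
    {"offset": [0, 0, 0], "rotation": [0, 0, 0], "claw": 0.6},
    {"offset": [0, 0, 0], "rotation": [0, 0, 0], "claw": 0.75},
    {"offset": [0, 0, 0], "rotation": [0, 0, 0], "claw": 0.75},
    {"offset": [0, 0, 0], "rotation": [0, 0, 0], "claw": 0.75},
    {"offset": [0, 0, -0.2], "rotation": [0, 0, 0], "claw": 0.75},
    {"offset": [0, 0, -0.4], "rotation": [0, 0, 0], "claw": 0.75},
    {"offset": [0, 0, -0.6], "rotation": [0, 0, 0], "claw": 0.75},
    {"offset": [0, 0, -0.6], "rotation": [0, 0, 0], "claw": 0.75},
    {"offset": [0, 0, -0.6], "rotation": [0, 0, 0], "claw": 0.75},
  ],
)

```text
clock: 29.75
tcp_pos: [0.5832, -0.2981, 0.1666]
orientation: [1.275, 2.867, 0.0]
contact_force: [1.5, 0.1, -0.9]
grip_width: 0.0641
gripper_force: 0.0
```

Run:
```python
from plan import *
f=grab_frame('wrist'); save(f,'w18'); W=pts(f); c=(.5815,-.297)
d=np.hypot(W[...,0]-c[0],W[...,1]-c[1])
for a,b,z0,z1 in((.022,.031,.04,.07),(.013,.017,.075,.1)):
    m=(d>a)&(d<b)&(W[...,2]>z0)&(W[...,2]<z1);T=W[m]; print(len(T),np.percentile(T[:,2],[10,50,90]).round(4),np.linalg.lstsq(np.c_[T[:,:2]-c,np.ones(len(T))],T[:,2],rcond=None)[0].round(4))
f=grab_frame('side'); save(f,'s2'); im=f['frame'][60:220,320:500]; cv2.imwrite('pics/s2c.png',cv2.resize(im[...,::-1],None,fx=4,fy=3.75,interpolation=cv2.INTER_CUBIC)[:600])
```

```text
1289 [0.0541 0.0552 0.056 ] [ 0.012  -0.0069  0.0551]
671 [0.0811 0.0871 0.088 ] [-0.0602  0.0643  0.0861]
```

View pics/s2c.png

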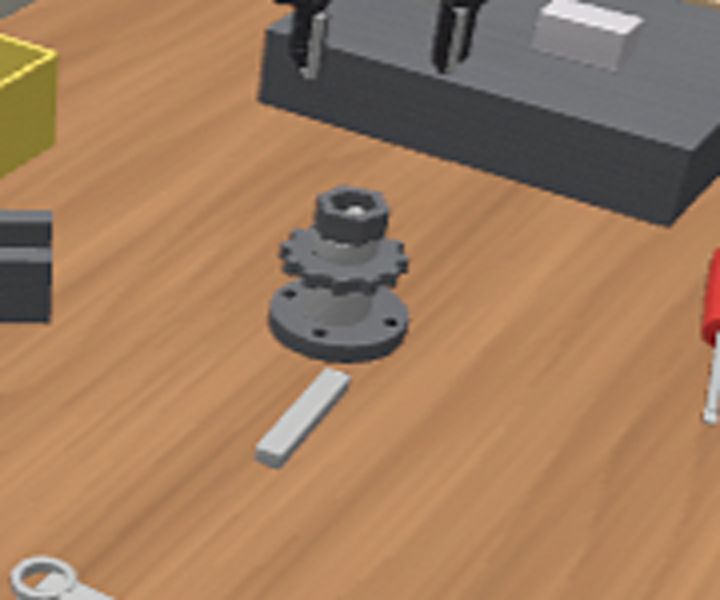

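View pics/w18.png

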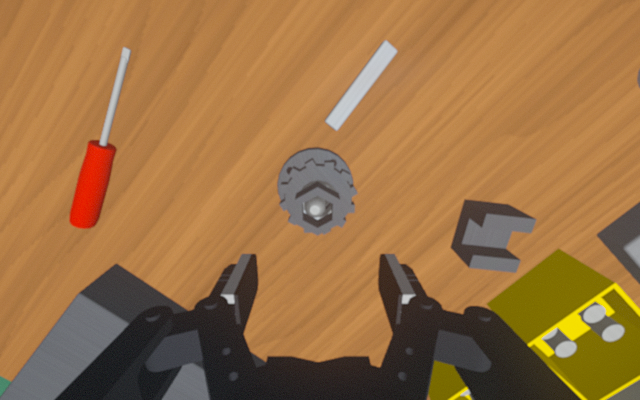

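The side crop shows the stacked arbor, with the nut at (350,210) on the cutter and the base below. The wrist view shows the same stack from above. I'll check the nut's level and the bottle.

Run:
```python
from plan import *
for n in('wrist','side'):
    f=grab_frame(n); W=pts(f)
    c=(.582,-.297);d=np.hypot(W[...,0]-c[0],W[...,1]-c[1])
    T=W[(d<.024)&(W[...,2]>.0845)&(W[...,2]<.095)]; print(n,len(T),cv2.minEnclosingCircle(T[:,:2].astype(np.float32)),np.linalg.lstsq(np.c_[T[:,:2]-c,np.ones(len(T))],T[:,2],rcond=None)[0].round(4))
top(f,(.4645,.195),.025,.037,.06);top(f,(.4645,.195),.045,.02,.039);top(f,(.754,.005),.03,.1,.14)
f=grab_frame('scene');top(f,(.754,.005),.03,.1,.14);top(f,(.4665,.195),.025,.04,.06)
o=get_obs();print(o['clock'],o['tcp_pos'])
```

```text
wrist 1013 ((0.5821517109870911, -0.29738694429397583), 0.020515309646725655) [ 0.003  -0.0011  0.0872]
side 106 ((0.5830138921737671, -0.2969365417957306), 0.020898865535855293) [-0.0071 -0.0008  0.0874]
476 ztop 0.0511 c [0.465  0.1975] r 0.0181
1284 ztop 0.0361 c [0.4648 0.1969] r 0.0392
137 ztop 0.1209 c [0.7532 0.0056] r 0.0108
114 ztop 0.1215 c [0.7519 0.0062] r 0.0128
175 ztop 0.052 c [0.4654 0.197 ] r 0.0192
30.0 [ 0.58136781 -0.29689543  0.16337657]
```

Both stacks are at the right height and level, and the bottle is standing.

```bash
python3 -c "
from bench import hand_in
print(hand_in())"
```

```text
the job is handed in; nothing more can be done
None
```

Job handed in at about 30 s: the tall arbor carries long collar, cutter and nut, the short arbor carries short collar and saw, all measured flat and at the expected heights with the oil bottle still standing; no verdict came back.

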